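# Fish the dropped spindle collar out of the press's trim channel

## Robot

A 6-joint arm with a two-finger parallel gripper is mounted at the origin on the work surface. World frame = base frame: x ahead of the robot, y to its left, z up, the work surface at z = 0. Lengths are in m, angles in degrees, forces in N, time in s.
With the tool pointing down it reaches from about 0.4 to 0.825 m from the base axis. Payload 7 kg.
Tool frame: the origin (TCP) lies midway between the tips of the shut fingers; the grasp point (between the pads) lies 19 mm behind it; z points along the fingers, y is the direction in which the jaws open and shut (so a half turn about z gives the same grasp; the last joint's range is limited). The gripper opens to 88 mm and grips with 3 to 60 N. Pads are 19 mm wide; open, the fingers measure 130 mm over their backs; the gripper's body (78 mm by 193 mm) begins 47 mm behind the grasp point.
Start: joints at [-51.79, 20.546, 0.682, 0, -70.136, -16.507], TCP at [0.25, -0.627, 0.227] pointing down, gripper open.
Joint ranges: [-176.03, 176.03], [-82.01, 121.73], [-58.28, 71.71], [-173.87, 95.51], [-174.79, -0.11], [-173.66, 173.66]. Speed limits (degrees/s): [136.94, 136.94, 172.46, 180, 180, 180].

## Interface

Orientations are given as [roll, pitch, yaw] about the fixed x, y, z axes, in that order (R = Rz(yaw) Ry(pitch) Rx(roll)).
In Python, from plant import sensors, cams, job gives the robot as it stands.
- The arm moves only by the tool move_arm, never from a script. Its argument "commands" is a list of rows, each a list of 7 numbers: the finger opening in cm, from 0 to 8.76, then the shift along the tool's x, y, z in cm, then the turn, a rotation vector about the tool's x, y, z in rad. In form: [[hand, x, y, z, wx, wy, wz], ...]. A call has exactly 8 rows; each row is the pose to reach, as a shift and turn from the pose commanded when the call began, along the tool's axes at that moment; what a row does not reach only later rows make up. A row lasts 1/8 s, in which the tool goes at most 62.5 mm and 10.7 degrees, less where a joint would pass 70% of its speed; a pose out of reach is approached as far as the arm can. A call with a gripper value outside its range is refused whole. The fingers move at their own pace and stop on an object; the grip force is fixed at half the most. Time passes only in rows, so rows that repeat a pose let the fingers close, or fill a call up. It gives the time, the measured TCP pose, the force and the opening at its end, in the units of the state.
- sensors.get_obs(): the state, without advancing time (a new reading comes with each control period).
- cams.snapshot(name): name is "scene" or "top"; returns a dict with "frame" (400x640x3 uint8, red, green, blue), "camera_matrix" (3x3 intrinsics, pixels), "dist_coeffs" ([k1, k2, p1, p2, k3] as OpenCV has them; the pictures are not rectified), "R" (3x3) and "t" (3): a world point X has camera coordinates R X + t. Camera axes: x right, y down, z forward; pixel columns grow to the right and rows downward; lengths in m; the calibration is good to about 2 mm. A picture is of the moment at which its call begins. There is no depth.
- job.close_job(): hands the job in, once; it reports no verdict.
The state is a dict: "clock": time; "joint_pos": joint angles; "qvel": joint speeds; "tau": joint torques, N m; "tool_pos": TCP position; "orientation": TCP orientation; "force": force on the tool from outside, world axes, zero at the start; "moment": the same for the moment, N m; "opening": finger opening in m.
Only numpy, scipy, OpenCV 4.12 (cv2) and the standard library are available. Lean on these libraries where they do the work, as an engineer would, in place of code of your own. Each camera call takes 0.05 s, during which the arm holds its last target.

## Task

The red collar of the reel spindle has dropped into the narrow channel beside the sealing press. Take the hook rod from its hanger, feel down behind the collar until the rod's foot rests lightly on the channel's sprung floor plate (a jam sensor: never press it hard, about one kilogram is too much), rake the collar out onto the apron with the rod, and do not touch the collar with the gripper before it is out. Hang the rod back on its hanger, slip the collar over the spindle's post so that it lies flat on the shoulder, and leave the other things where they are.

Things in the scene. Friction and masses are not known exactly. Their poses are not given: they have to be found in the camera images.
- press: White sealing press, fixed, with a channel (the gap) along its side. Origin: on the table at the centre of the gap's open mouth; +x runs into the gap, y across it, z up. Gap 40 mm wide, 140 mm deep in x, open above and at the mouth, closed at the far end. Walls rise 100 mm above the table: a 20 mm thick grey guard on the +y side, the 125 mm wide, 190 mm deep press body on the -y side.
- gap_mouth (a point): Centre of the gap's mouth at the height of the floor plate's top, 12 mm above the table; axes as the press (+x into the gap). In front of it (-x) lies a flat bare aluminium apron, 125 mm long, 160 mm wide, its top 9 mm above the table, 3 mm below this point.
- floor_plate: Thin steel plate, the floor of the whole gap; origin in the middle of its top face, 12 mm above the table (3 mm above the apron). It is sprung: it sinks straight down about 1 mm for each 3 N, at most 9 mm. 12 N or more on it is too much.
- collar: The red collar (see collar_mid); its origin is the centre of its underside.
- collar_mid (a point): Centre of the red ring-shaped collar, outer diameter 32 mm, hole 18 mm, 10 mm high, about 40 g; its z axis is the ring's axis. It lies flat on the floor plate, 40 to 85 mm inside the mouth.
- rod: The hook rod, 190 g, hanging upright; origin: centre of the underside of its 36 x 36 x 5 mm flange. Below it a round steel leg (11 mm thick for 70 mm, then 8 mm) on the origin's vertical axis. The leg telescopes: the foot's underside is 108 to 140 mm below the flange's underside, different each time and not measured; it is stiff and keeps its length under less than 50 N.
- rod_bend (a point): A point on the rod's leg, 60 mm below the flange's underside; axes as the rod. Farther down the leg ends in a bend: the level foot, a round bar 8 mm thick, points along the rod's -x axis; foot and leg together span x -22 to +4 mm, y -4 to +4 mm.
- rod_grip (a point): Middle of the rod's orange handle, 38 mm above the flange's underside; handle 18 x 18 mm in plan, its sides along the rod's x and y, from 5 to 65 mm above the flange's underside; axes as the rod.
- hanger_seat (a point): Where the rod hangs (its flange's underside, axes as the rod's), 165 mm above the table, on two level yellow rails 16 mm apart, each 12 mm wide, along this frame's x, open at their -x end 33 mm from here, with a post 45 mm from here on the +x side, below the rail tops. Lift the rod off upwards, or a little up and out to -x; the foot goes between the rails. The base is 10 mm high.
- spindle_seat (a point): Centre of the yellow spindle's round flat shoulder (diameter 52 mm), 50 mm above the table; a steel post of diameter 10 mm with a tapered top stands 30 mm up from here. The base below is 90 mm across, 12 mm high.
- wrench: Steel wrench lying on the table, 150 mm long: a bystander.
- scissors: Green-handled scissors lying on the table, 160 mm long: a bystander.
- core: Upright cardboard tube, diameter 52 mm, 110 mm high: a bystander.
- bottle: Clear bottle with blue cap, diameter 60 mm, 170 mm high: a bystander.
- carton: White carton 100 x 150 x 70 mm: a bystander.
- mug: White mug, 85 mm high: a bystander.
- tin: Green flat tin 90 x 60 x 30 mm: a bystander.
Mind the look-alikes: they are no part of the job. Of the things that look like the rod, the larger one is meant. Leave any orange look-alike of the part that bears hanger_seat alone.

How it is judged (in metres and radians):
On the way, in this order (a step that is already met when the one before it is completed fails the run):
1. the rod's foot rests on the floor plate of the gap (contact force between rod and floor_plate above 0.4 N), for 0.1 s.
2. the collar is out of the gap, in front of its mouth on the apron (x of collar_mid in the frame of gap_mouth below -0.025 m and z of collar_mid in the frame of gap_mouth below 0.02 m), for 0.1 s.
At the end, for the whole second after the job is handed in: The collar lies flat on the spindle's shoulder, over the post (within 7 mm of the axis, 4 mm in height, 0.15 rad); the rod hangs upright (0.15 rad) on the hanger's rails, within 30 mm of where it hung and 6 mm in height; both released and at rest (horizontal distance between collar_mid and spindle_seat below 0.007 m and z of collar_mid in the frame of spindle_seat between 0.002 and 0.009 m and angle between the z axis of collar_mid and the z axis of spindle_seat, either way round below 0.15 rad and distance between rod and hanger_seat below 0.03 m and angle between rod's own z axis and vertical below 0.15 rad and linear speed of each of collar, rod below 0.03 m/s and z of rod in the frame of hanger_seat between -0.006 and 0.006 m); the robot touches nothing.
It fails at once if the sprung floor plate is pressed with 12 N or more (contact force between anything else and floor_plate above 12 N).
It fails at once if the gripper touches the collar while the collar is still in the gap (contact force between the fingers and collar above 0.2 N and x of collar_mid in the frame of gap_mouth above -0.016 m and z of collar_mid in the frame of gap_mouth below 0.07 m and horizontal distance between collar_mid and gap_mouth below 0.15 m).
It fails at once if a bystander is moved by more than 30 mm (distance of any of wrench, scissors, core, bottle, carton, mug, tin from where it was at the start of the episode above 0.03 m).
It also fails if it takes over 72 s, if anything falls off the work surface, if the arm or the gripper's body presses on something with over 40 N, if the wrist force passes 120 N, or if a joint passes its speed limit or range.

## Working session

There is one attempt and no reset: what is moved stays moved. The work goes in short steps, Python scripts to look and compute and a tool call to move; the robot and the scene stay as the last step left them, time stands still between calls to the robot, and variables do not carry over. Pictures are saved under pics/ and viewed, and the job is handed in when it is done.

Besides the shell and the picture viewer there is one more tool, called after "Request:" by a JSON object that holds its "op" and its "data", one argument or row to a line. move_arm: Moves the arm, as the interface text tells. Its arguments: {"type":"object","properties":{"commands":{"type":"array"}},"required":["commands"]}

```bash
ls; mkdir -p pics; cat > h.py <<'E'
import numpy as np, cv2, json, pickle
def snap(n,tag):
    from plant import cams
    s=cams.snapshot(n); 
    cv2.imwrite(f'pics/{tag}.png',s['frame'][:,:,::-1]); pickle.dump(s,open(f'pics/{tag}.pkl','wb')); return s
def load(tag): return pickle.load(open(f'pics/{tag}.pkl','rb'))
def crop(tag,x0,y0,x1,y1,k):
    im=cv2.imread(f'pics/{tag}.png')[y0:y1,x0:x1]
    cv2.imwrite(f'pics/{tag}_c{x0}_{y0}.png',cv2.resize(im,None,fx=k,fy=k,interpolation=cv2.INTER_CUBIC))
def ray(s,uv):
    K=np.array(s['camera_matrix']);d=np.array(s['dist_coeffs'])
    p=cv2.undistortPoints(np.array([[uv]],float),K,d)[0,0]
    R=np.array(s['R']);t=np.array(s['t']).ravel()
    return -R.T@t, R.T@np.array([p[0],p[1],1])
def atz(s,uv,z):
    c,d=ray(s,uv); return c+d*(z-c[2])/d[2]
def proj(s,X):
    K=np.array(s['camera_matrix']);d=np.array(s['dist_coeffs'])
    r,_=cv2.Rodrigues(np.array(s['R']))
    return cv2.projectPoints(np.array(X,float).reshape(-1,1,3),r,np.array(s['t'],float),K,d)[0].reshape(-1,2)
E
python3 - <<'E'
from h import *
from plant import sensors
for n in('scene','top'):
    s=snap(n,n+'0'); c,_=ray(s,(320,200)); print(n,c,np.array(s['camera_matrix'])[0,0])
    im=cv2.imread(f'pics/{n}0.png')
print(sensors.get_obs())
E
```

```text
pics
scene [0.85944546 0.56177524 1.01070047] 370.96019378305596
top [0.41807785 0.01416922 1.2945428 ] 368.309679519169
{'clock': 0.1, 'joint_pos': array([-5.17907208e+01,  2.05863137e+01,  6.38930833e-01, -1.65058761e-02,
       -7.01375971e+01, -1.65053161e+01]), 'qvel': array([ 0.00031942, -0.1790145 ,  0.17770948,  0.05706132, -0.06414076,
       -0.00082576]), 'tau': array([-1.61977496e-03, -5.84163773e+01,  2.93752098e+01,  7.01556042e+00,
        1.02057066e-02, -5.85200632e-05]), 'tool_pos': array([ 0.24940459, -0.62675271,  0.22573105]), 'orientation': array([ 1.79914113e+02, -9.26708783e-03, -1.58301650e+02]), 'force': array([-0.2039137 ,  0.91286895,  0.75961798]), 'moment': array([0.04187168, 0.03805882, 0.05025956]), 'opening': 0.0877404155274272}
```

View pics/scene0.png

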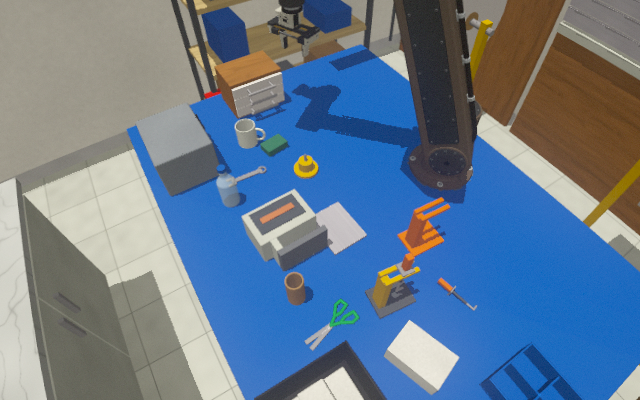

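View pics/top0.png

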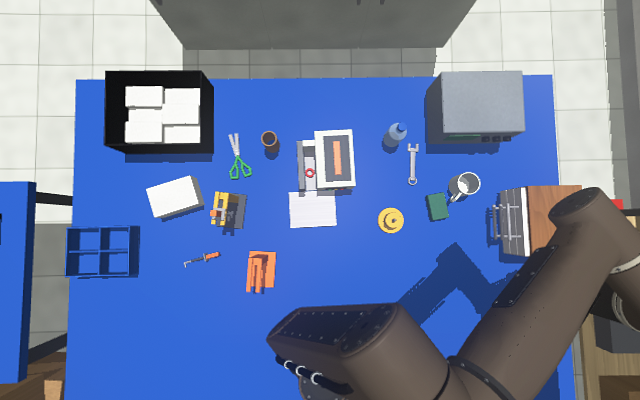

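```bash
python3 - <<'E'
from h import *
crop('scene0',350,190,490,330,5)
crop('top0',170,170,290,300,5)
crop('top0',280,110,370,240,5)
crop('top0',360,190,420,250,8)
crop('scene0',230,140,380,280,5)
E
```

```text
(no output)
```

View pics/scene0_c350_190.png

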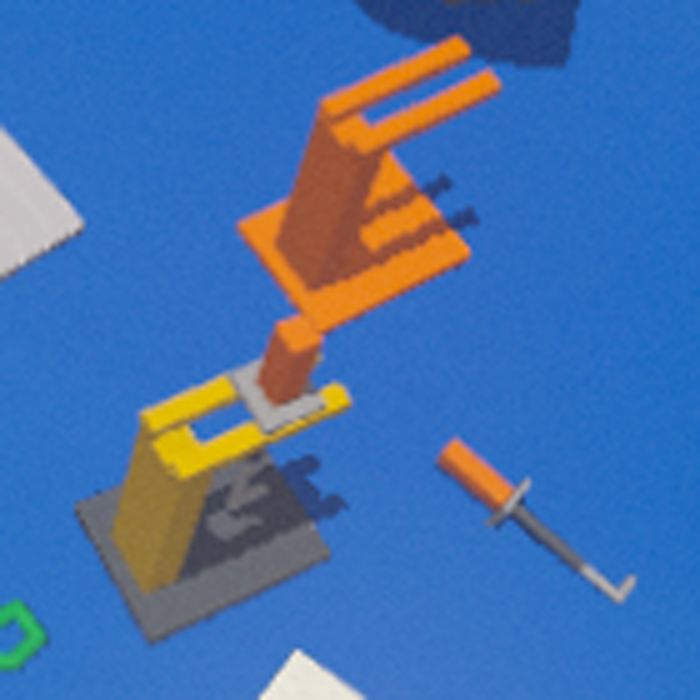

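View pics/top0_c170_170.png

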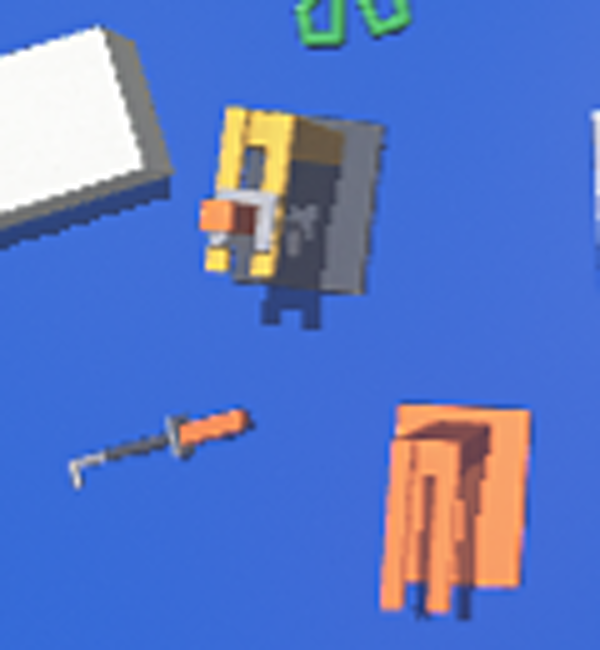

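View pics/top0_c280_110.png

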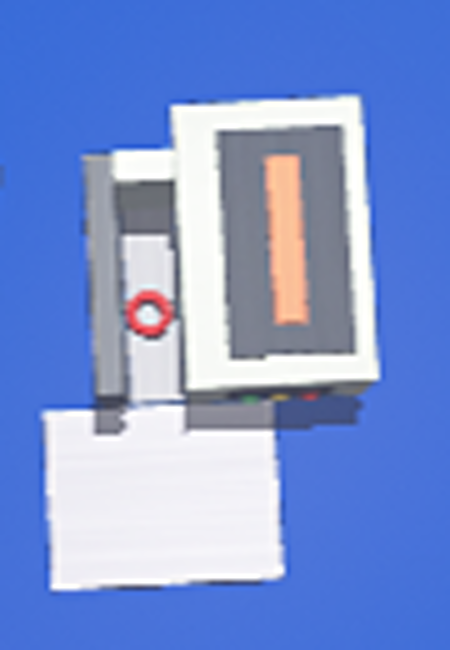

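View pics/top0_c360_190.png

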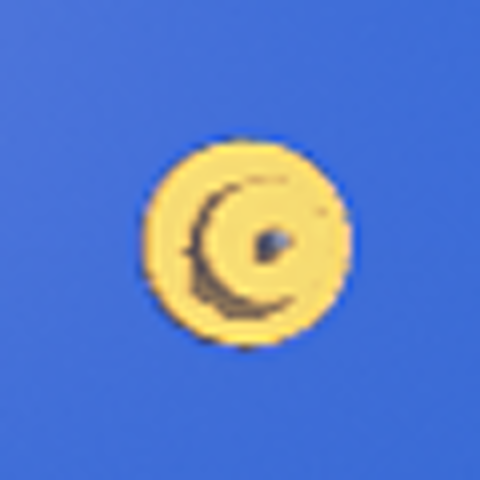

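View pics/scene0_c230_140.png

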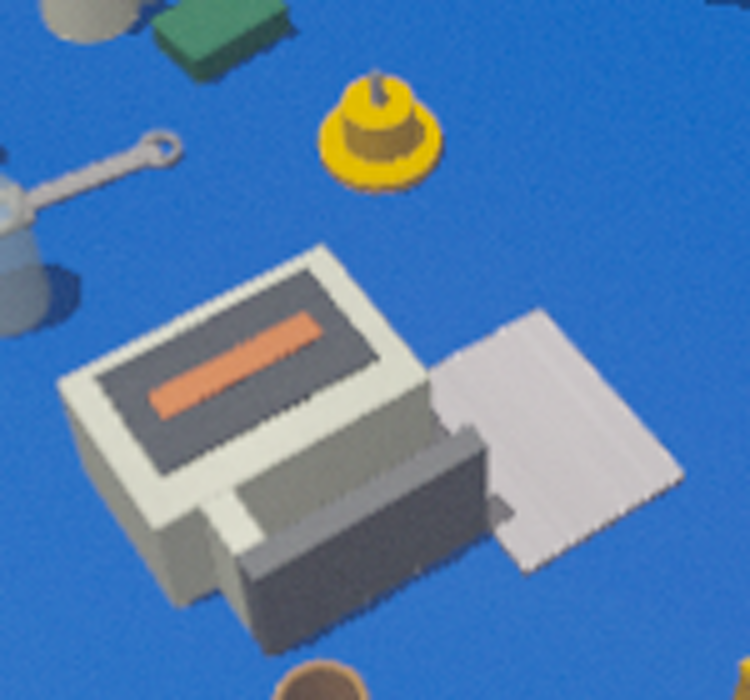

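```bash
python3 - <<'E'
from h import *
crop('scene0',375,245,425,295,14)
crop('top0',203,185,243,235,12)
crop('top0',290,130,360,200,8)
crop('scene0',240,180,370,280,6)
E
```

```text
(no output)
```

View pics/scene0_c375_245.png

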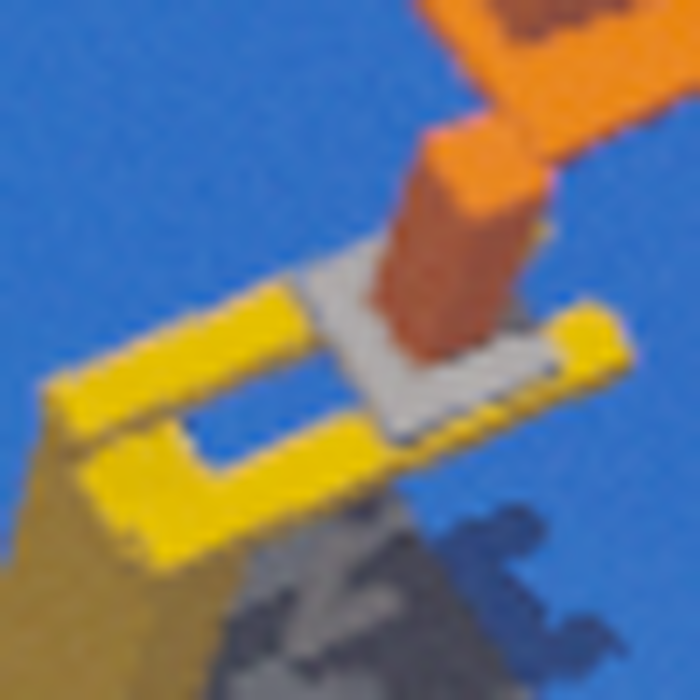

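View pics/top0_c203_185.png

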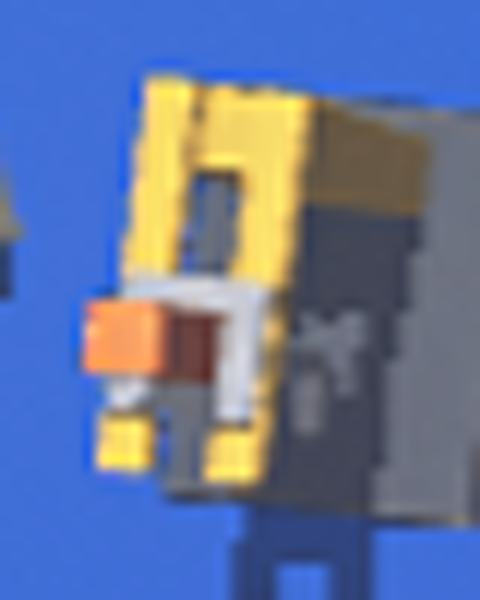

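View pics/top0_c290_130.png

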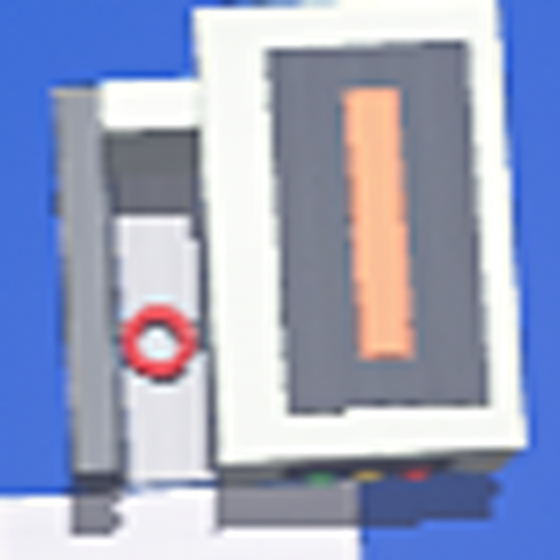

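View pics/scene0_c240_180.png

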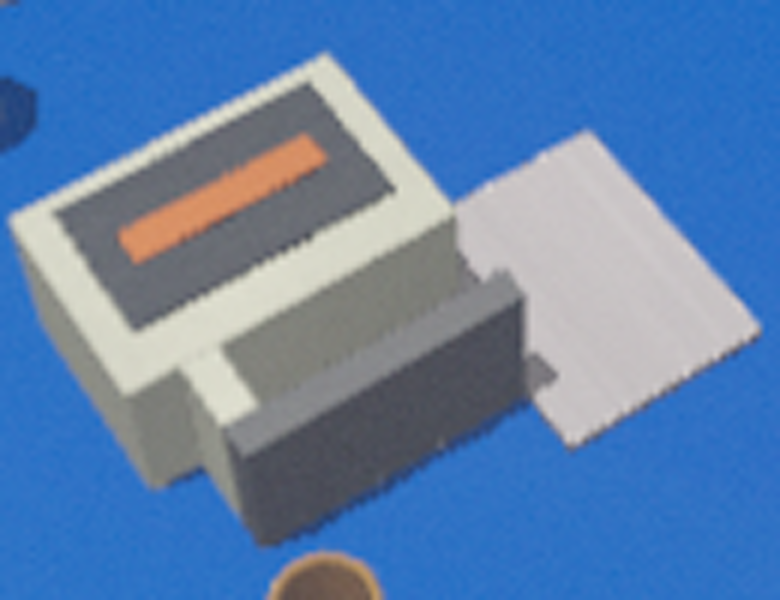

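```bash
cat > fit.py <<'E'
from h import *
from scipy.optimize import least_squares
T=load('top0');S=load('scene0')
def px(o,k,c): return [o[0]+(c[0]+.5)/k-.5,o[1]+(c[1]+.5)/k-.5]
def fit(items,x0,label):
    # items: (cam, pix, local xyz or function(p))
    def res(p,full=False):
        r=[]
        c,s=np.cos(p[2]),np.sin(p[2])
        for cam,u,l in items:
            l=np.array(l(p) if callable(l) else l,float)/1000
            X=[p[0]+c*l[0]-s*l[1],p[1]+s*l[0]+c*l[1],l[2]]
            r+=list(proj(cam,[X])[0]-u)
        return np.array(r)
    q=least_squares(res,x0,loss='soft_l1')
    print(label,np.round(q.x,4),'yaw',np.degrees(q.x[2])); print(np.round(q.fun.reshape(-1,2) if q.fun.ndim else 0,1).tolist() if False else np.round(res(q.x).reshape(-1,2),1).tolist())
    return q.x
t8=lambda x,y:px((290,130),8,(x,y)); t5=lambda x,y:px((280,110),5,(x,y)); s6=lambda x,y:px((240,180),6,(x,y))
P=[(T,t5(172,106),(190,-20,100)),(T,t5(358,96),(190,-145,100)),(T,t5(378,380),(0,-145,100)),(T,t5(187,390),(0,-20,100)),
(T,t8(115,473),(0,20,100)),(T,t8(75,473),(0,40,100)),
(T,t5(43,410),(0,80,9)),(T,t5(285,577),(-125,-80,9)),(T,t5(50,590),(-125,80,9)),
(S,s6(455,212),(0,-20,100)),(S,s6(327,53),(0,-145,100)),(S,s6(10,218),(190,-145,100)),(S,s6(128,393),(190,-20,100)),
(S,s6(523,293),(0,40,100)),(S,s6(505,270),(0,20,100)),(S,s6(588,130),(-125,-80,9)),(S,s6(760,330),(-125,80,9)),(S,s6(573,447),(0,80,9))]
if __name__=='__main__':
    fit(P,[.45,.05,0],'press'); fit([i for i in P if i[0] is T],[.45,.05,0],'pressT'); fit([i for i in P if i[0] is S],[.45,.05,0],'pressS')
    s14=lambda x,y:px((375,245),14,(x,y)); t12=lambda x,y:px((203,185),12,(x,y))
    H=[(S,s14(632,348),(-33,20,165)),(S,s14(592,302),(-33,8,165)),(S,s14(45,390),lambda p:(p[3]*1000,-20,165)),
    (T,t12(97,470),(-33,20,165)),(T,t12(150,472),(-33,8,165)),(T,t12(205,482),(-33,-8,165)),(T,t12(265,487),(-33,-20,165)),
    (T,t12(145,75),lambda p:(p[3]*1000,20,165)),(T,t12(312,95),lambda p:(p[3]*1000,-20,165))]
    fit(H,[.4,.35,0,.05],'hanger')
    Rd=[(S,s14(295,280),(18,-18,170)),(S,s14(398,440),(18,18,170)),(S,s14(558,362),(-18,18,170)),
    (S,s14(425,130),(9,-9,230)),(S,s14(475,218),(9,9,230)),(S,s14(552,180),(-9,9,230)),(S,s14(498,110),(-9,-9,230)),
    (T,t12(85,300),(9,9,230)),(T,t12(165,305),(9,-9,230)),(T,t12(160,378),(-9,-9,230)),(T,t12(83,370),(-9,9,230)),
    (T,t12(130,272),(18,18,170)),(T,t12(272,290),(18,-18,170)),(T,t12(250,422),(-18,-18,170))]
    fit(Rd,[.4,.35,0],'rod');fit([i for i in Rd if i[0] is T],[.4,.35,0],'rodT');fit([i for i in Rd if i[0] is S],[.4,.35,0],'rodS')
    tc=lambda x,y:px((360,190),8,(x,y)); sc=lambda x,y:px((230,140),5,(x,y))
    print('base T',atz(T,tc(247,243),.009),'shoulder T',atz(T,tc(268,242),.05))
    print('base S',atz(S,sc(380,138),.012),'should S',atz(S,sc(377,103),.05),'tip S',atz(S,sc(376,72),.08),'tipT',atz(T,tc(288,241),.08))
    print('collar',atz(T,t8(158,342),.022))
E
python3 fit.py
```

```text
press [0.54   0.0273 0.0376] yaw 2.156306088852276
[[-0.4, -0.5], [0.2, -0.4], [-0.2, -0.1], [-0.3, 0.0], [0.5, -0.4], [-0.6, -0.1], [-0.1, 0.2], [-0.8, 0.0], [0.3, 0.0], [0.7, -0.3], [0.3, -0.5], [-0.7, -0.4], [-0.7, 0.3], [0.7, 0.1], [-0.1, -0.8], [0.0, -0.2], [0.6, -0.3], [-0.4, -0.3]]
pressT [0.5396 0.0268 0.037 ] yaw 2.122280074995501
[[-0.2, -0.4], [0.4, -0.3], [-0.1, 0.1], [-0.1, 0.2], [0.7, -0.3], [-0.4, 0.1], [0.0, 0.3], [-0.6, 0.2], [0.4, 0.1]]
pressS [0.5405 0.028  0.0386] yaw 2.2132648412215863
[[0.7, -0.1], [0.2, -0.3], [-0.8, -0.1], [-0.7, 0.6], [0.7, 0.4], [-0.2, -0.5], [-0.0, 0.0], [0.5, -0.1], [-0.4, -0.1]]
hanger [ 0.4602  0.3071 -0.1184  0.067 ] yaw -6.781587295427987
[[0.1, 0.1], [0.3, -0.4], [-0.1, -0.3], [0.2, -0.1], [-0.2, 0.1], [0.5, -0.2], [-0.6, -0.3], [0.3, 0.1], [-0.5, -0.2]]
rod [ 0.4599  0.3073 -0.1213] yaw -6.952247394185233
[[-0.4, -0.3], [-0.2, 0.0], [0.5, -0.0], [-0.7, 0.4], [-0.2, 0.1], [0.7, -0.1], [0.5, -1.0], [0.4, -0.2], [0.0, -0.0], [-0.3, 0.2], [-0.2, 0.2], [-0.3, -0.3], [-0.2, -0.6], [0.1, 0.2]]
rodT [ 0.4597  0.3071 -0.1218] yaw -6.979887396216098
[[0.5, -0.2], [0.1, 0.1], [-0.3, 0.2], [-0.1, 0.2], [-0.2, -0.2], [-0.2, -0.5], [0.2, 0.3]]
rodS [ 0.4602  0.3075 -0.1191] yaw -6.821066727029589
[[-0.5, -0.2], [-0.2, 0.1], [0.5, 0.0], [-0.7, 0.5], [-0.2, 0.2], [0.7, 0.0], [0.4, -0.9]]
base T [ 0.43234296 -0.2485972   0.009     ] shoulder T [ 0.43215186 -0.24912165  0.05      ]
base S [ 0.43313795 -0.24619777  0.012     ] should S [ 0.43423568 -0.24555993  0.05      ] tip S [ 0.43315957 -0.24636395  0.08      ] tipT [ 0.43207768 -0.25105277  0.08      ]
collar [0.60275119 0.03177853 0.022     ]
```

```bash
cat > mv.py <<'E'
import numpy as np, sys
from scipy.spatial.transform import Rotation as Ro
# usage: rel(cur(x,y,z,yaw deg), tgt) tool-down
def rel(c,t):
    R0=Ro.from_euler('xyz',[180,0,c[3]],degrees=True);R1=Ro.from_euler('xyz',[180,0,t[3]],degrees=True)
    d=R0.inv().apply(np.array(t[:3])-np.array(c[:3]))*100
    return np.round(d,2),np.round((R0.inv()*R1).as_rotvec(),3)
def obs():
    from plant import sensors
    o=sensors.get_obs(); print({k:np.round(o[k],4).tolist() for k in('clock','joint_pos','tool_pos','orientation','force','opening')}); return o
E
python3 - <<'E'
from mv import *
a=(.25,-.627,.227,-158.3);b=(.5,-.25,.30,-130);c=(.5,.25,.30,-96.9);d=(.46,.307,.30,-96.9);e=(.46,.307,.184,-96.9)
for p,q in((a,b),(b,c),(c,d),(d,e)):print(rel(p,q))
E
```

```text
(array([-37.17,  25.78,  -7.3 ]), array([ 0.   ,  0.   , -0.494]))
(array([-38.3 ,  32.14,   0.  ]), array([ 0.   ,  0.   , -0.578]))
(array([-5.18,  4.66,  0.  ]), array([0., 0., 0.]))
(array([ 0. , -0. , 11.6]), array([0., 0., 0.]))
```

Request:
{"op": "move_arm", "data": {
  "commands": [
    [8.7,0,0,-6,0,0,0],
    [8.7,0,0,-12,0,0,0],
    [8.7,-6,4,-13,0,0,-0.08],
    [8.7,-11,8,-13,0,0,-0.16],
    [8.7,-16,12,-13,0,0,-0.24],
    [8.7,-21,16,-13,0,0,-0.32],
    [8.7,-26,20,-13,0,0,-0.4],
    [8.7,-31,24,-13,0,0,-0.494]
  ]
}}

```text
clock: 1.1
tool_pos: [0.4405, -0.303, 0.3564]
orientation: [180.0, 0.0, -129.8]
force: [0.7, -0.6, 0.2]
opening: 0.0874
```

```bash
python3 - <<'E'
from mv import *
o=obs()
p=list(o['tool_pos'])+[o['orientation'][2]]
print(rel(p,(.5,.25,.32,-96.9)))
E
```

```text
{'clock': 1.1, 'joint_pos': [-13.5088, 3.8205, -4.184, -0.009, -81.9999, -26.3183], 'tool_pos': [0.4405, -0.303, 0.3564], 'orientation': [179.9922, 0.0061, -129.8283], 'force': [0.6509, -0.6215, 0.1708], 'opening': 0.0874}
(array([-46.28,  30.85,   3.64]), array([ 0.   ,  0.   , -0.575]))
```

Request:
{"op": "move_arm", "data": {
  "commands": [
    [8.7,-5,3.3,0,0,0,-0.07],
    [8.7,-10,6.7,0,0,0,-0.14],
    [8.7,-15,10,0,0,0,-0.21],
    [8.7,-20,13.3,0,0,0,-0.28],
    [8.7,-25,16.7,0.5,0,0,-0.36],
    [8.7,-30,20,1.5,0,0,-0.43],
    [8.7,-35,23.3,2.5,0,0,-0.5],
    [8.7,-40,26.7,3.6,0,0,-0.575]
  ]
}}

```text
clock: 2.1
tool_pos: [0.4922, 0.175, 0.3203]
orientation: [-180.0, 0.0, -96.9]
force: [1.0, 0.3, 1.1]
opening: 0.0868
```

```bash
python3 - <<'E'
from mv import *
o=obs()
p=list(o['tool_pos'])+[o['orientation'][2]]
print(rel(p,(.46,.307,.30,-96.9)))
E
```

```text
{'clock': 2.1, 'joint_pos': [41.1129, 3.1809, -9.4167, -0.0029, -77.386, -48.0011], 'tool_pos': [0.4922, 0.175, 0.3203], 'orientation': [-179.9912, 0.014, -96.8888], 'force': [1.0283, 0.2632, 1.1397], 'opening': 0.0868}
(array([-12.72,   4.78,   2.03]), array([ 0., -0.,  0.]))
```

Request:
{"op": "move_arm", "data": {
  "commands": [
    [8.7,-4,1.5,0.6,0,0,0],
    [8.7,-8,3,1.2,0,0,0],
    [8.7,-11,4.2,2,0,0,0],
    [8.7,-12.72,4.78,2.0,0,0,0],
    [8.7,-12.72,4.78,2.0,0,0,0],
    [8.7,-12.72,4.78,5,0,0,0],
    [8.7,-12.72,4.78,8,0,0,0],
    [8.7,-12.72,4.78,8,0,0,0]
  ]
}}

```text
clock: 3.1
tool_pos: [0.4601, 0.3033, 0.239]
orientation: [179.9, -0.2, -97.1]
force: [0.0, -0.7, -0.8]
opening: 0.0868
```

```bash
python3 - <<'E'
from mv import *
from h import *
o=obs()
p=list(o['tool_pos'])+[o['orientation'][2]]
print(rel(p,(.46,.307,.184,-96.9)))
snap('scene','s1');crop('s1',340,180,460,310,6)
E
```

```text
{'clock': 3.1, 'joint_pos': [53.742, 8.5649, -13.8226, -0.0249, -67.8401, -60.8465], 'tool_pos': [0.4601, 0.3033, 0.239], 'orientation': [179.869, -0.1876, -97.1137], 'force': [0.0202, -0.7303, -0.7743], 'opening': 0.0868}
(array([-0.36,  0.06,  5.5 ]), array([ 0.   ,  0.   , -0.004]))
```

View pics/s1_c340_180.png

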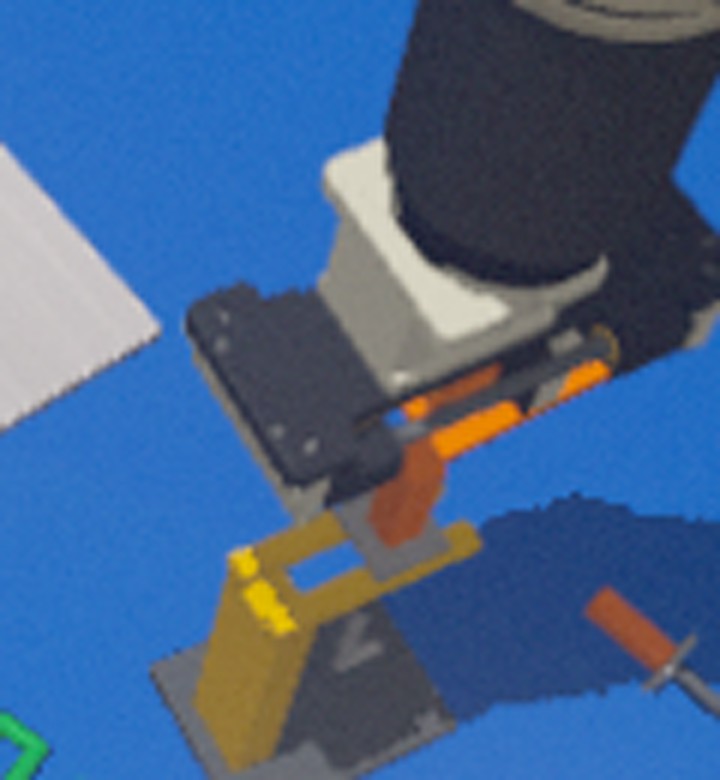

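Request:
{"op": "move_arm", "data": {
  "commands": [
    [8.7,-0.36,0.05,0,0,0,0],
    [8.7,-0.36,0.05,2,0,0,0],
    [8.7,-0.36,0.05,4,0,0,0],
    [8.7,-0.36,0.05,5.4,0,0,0],
    [8.7,-0.36,0.05,5.4,0,0,0],
    [5,-0.36,0.05,5.4,0,0,0],
    [3.5,-0.36,0.05,5.4,0,0,0],
    [2.5,-0.36,0.05,5.4,0,0,0]
  ]
}}

```text
clock: 4.15
tool_pos: [0.4608, 0.309, 0.1871]
orientation: [-180.0, 0.0, -97.0]
force: [0.3, 0.5, -0.4]
opening: 0.0623
```

```bash
python3 - <<'E'
from mv import *
o=obs()
p=list(o['tool_pos'])+[o['orientation'][2]]
print(rel(p,(.46,.307,.184,-96.9)))
E
```

```text
{'clock': 4.15, 'joint_pos': [54.0659, 10.9752, -17.9554, 0.0024, -61.0173, -61.1156], 'tool_pos': [0.4608, 0.309, 0.1871], 'orientation': [-179.9731, 0.0445, -97.0486], 'force': [0.2711, 0.5108, -0.4164], 'opening': 0.0623}
(array([0.21, 0.06, 0.31]), array([ 0.   ,  0.   , -0.003]))
```

Request:
{"op": "move_arm", "data": {
  "commands": [
    [5,0.1,0.05,0.2,0,0,0],
    [4,0.1,0.05,0.2,0,0,0],
    [3,0.1,0.05,0.2,0,0,0],
    [2,0.1,0.05,0.2,0,0,0],
    [1,0.1,0.05,0.2,0,0,0],
    [0,0.1,0.05,0.2,0,0,0],
    [0,0.1,0.05,0.2,0,0,0],
    [0,0.1,0.05,0.2,0,0,0]
  ]
}}

```text
clock: 5.15
tool_pos: [0.46, 0.3078, 0.1846]
orientation: [180.0, -0.0, -97.0]
force: [-0.6, 0.4, 0.4]
opening: 0.0177
```

```bash
python3 - <<'E'
from mv import *
o=obs()
o=obs()
E
```

```text
{'clock': 5.15, 'joint_pos': [54.0603, 11.0076, -18.2704, -0.0002, -60.7238, -61.1088], 'tool_pos': [0.46, 0.3078, 0.1846], 'orientation': [179.9989, -0.0015, -97.0486], 'force': [-0.5805, 0.3618, 0.3547], 'opening': 0.0177}
{'clock': 5.15, 'joint_pos': [54.0603, 11.0076, -18.2704, -0.0002, -60.7238, -61.1088], 'tool_pos': [0.46, 0.3078, 0.1846], 'orientation': [179.9989, -0.0015, -97.0486], 'force': [-0.5805, 0.3618, 0.3547], 'opening': 0.0177}
```

Request:
{"op": "move_arm", "data": {
  "commands": [
    [0,0,0,-1,0,0,0],
    [0,0,0,-2.5,0,0,0],
    [0,0,0,-5,0,0,0],
    [0,0,0,-8,0,0,0],
    [0,0,0,-11,0,0,0],
    [0,0,0,-14,0,0,0],
    [0,0,0,-16,0,0,0],
    [0,0,0,-16,0,0,0]
  ]
}}

```text
clock: 6.15
tool_pos: [0.4606, 0.3083, 0.347]
orientation: [-179.9, 0.2, -97.0]
force: [-0.5, -0.4, -2.2]
opening: 0.0182
```

```bash
python3 - <<'E'
from mv import *
from h import *
o=obs()
s=snap('scene','s2');crop('s2',350,160,480,300,6)
# axis of rod predicted
x,y,z=o['tool_pos']; f=z-.0196
print(proj(s,[[x,y,f],[x,y,f-.06],[x,y,f-.108],[x,y,f-.14]]))
E
```

```text
{'clock': 6.15, 'joint_pos': [54.06, 5.764, -3.2171, 0.0225, -80.781, -61.1079], 'tool_pos': [0.4606, 0.3083, 0.347], 'orientation': [-179.8655, 0.1976, -97.044], 'force': [-0.4758, -0.4044, -2.1854], 'opening': 0.0182}
[[417.80214792 234.48684503]
 [412.51547513 248.32521083]
 [408.68313859 258.30960512]
 [406.30192227 264.49360841]]
```

View pics/s2_c350_160.png

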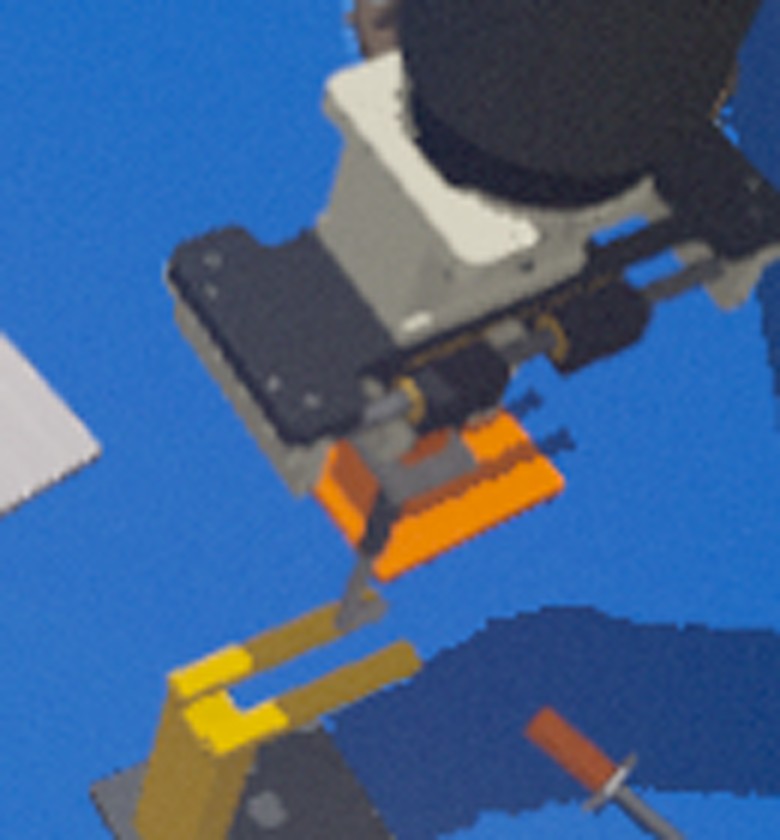

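```bash
python3 - <<'E'
from mv import *
a=(.4603,.3081,.3455,-97.04)
print(rel(a,(.6402,.0223,.31,-177.94)))
E
```

```text
(array([ 26.16, -21.36,   3.55]), array([ 0.   , -0.   ,  1.412]))
```

Request:
{"op": "move_arm", "data": {
  "commands": [
    [0,3,-2.5,0,0,0,0.17],
    [0,6.5,-5.3,0,0,0,0.35],
    [0,10,-8.2,0,0,0,0.53],
    [0,14,-11.4,0,0,0,0.71],
    [0,18,-14.7,0,0,0,0.89],
    [0,22,-18,0,0,0,1.07],
    [0,25,-20.4,0,0,0,1.24],
    [0,26.16,-21.36,0,0,0,1.412]
  ]
}}

```text
clock: 7.2
tool_pos: [0.6402, 0.0199, 0.3425]
orientation: [-180.0, -0.2, -178.4]
force: [0.6, -0.1, -2.0]
opening: 0.0179
```

Request:
{"op": "move_arm", "data": {
  "commands": [
    [0,0,0,1,0,0,0],
    [0,0,0,2,0,0,0],
    [0,0,0,3,0,0,0],
    [0,0,0,3.5,0,0,0],
    [0,0,0,3.5,0,0,0],
    [0,0,0,3.5,0,0,0],
    [0,0,0,3.5,0,0,0],
    [0,0,0,3.5,0,0,0]
  ]
}}

```text
clock: 8.2
tool_pos: [0.64, 0.022, 0.3098]
orientation: [180.0, 0.0, -177.9]
force: [0.2, -1.3, -2.6]
opening: 0.0175
```

```bash
python3 - <<'E'
from mv import *
from h import *
o=obs()
s=snap('scene','s3');crop('s3',240,140,380,280,5)
s=snap('top','t3');crop('t3',260,90,380,220,5)
x,y,z=o['tool_pos']; f=z-.0196
p=list(o['tool_pos'])+[o['orientation'][2]]
print(rel(p,(.6402,.0223,.178,-177.94)))
E
```

```text
{'clock': 8.2, 'joint_pos': [19.3972, 15.0705, 3.6445, 0.0017, -78.5475, -107.347], 'tool_pos': [0.64, 0.022, 0.3098], 'orientation': [179.9937, 0.0257, -177.9495], 'force': [0.1609, -1.2603, -2.6304], 'opening': 0.0175}
(array([-0.02,  0.03, 13.18]), array([ 0.,  0., -0.]))
```

View pics/s3_c240_140.png

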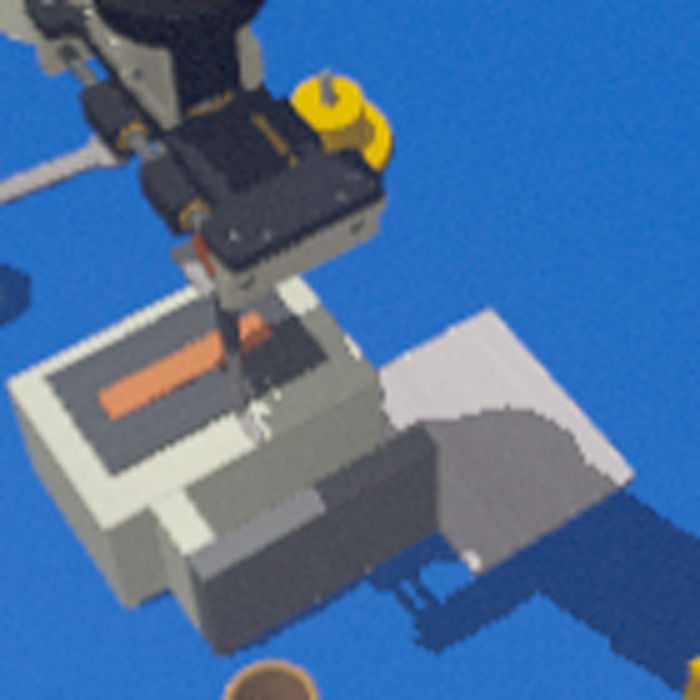

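View pics/t3_c260_90.png

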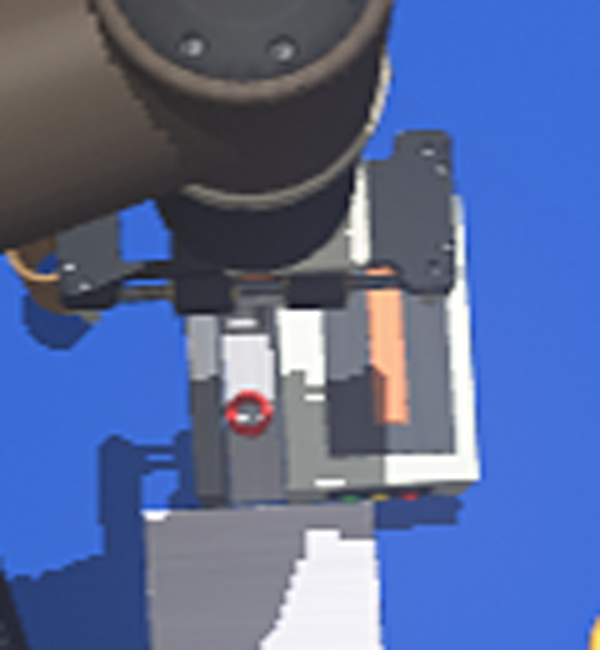

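```bash
python3 - <<'E'
from mv import *
from h import *
s=load('s3')
x,y,z=.6402,.0223,.3098; f=z-.0196
for L in(.115,.125,.135,.14):print(L,proj(s,[[x,y,f-L+.004],[x,y+.022,f-L+.004]]).round(1).tolist())
crop('s3',270,180,310,240,12)
E
```

```text
0.115 [[287.3, 217.6], [291.2, 223.3]]
0.125 [[287.6, 219.7], [291.5, 225.3]]
0.135 [[287.9, 221.7], [291.7, 227.3]]
0.14 [[288.0, 222.7], [291.9, 228.3]]
```

View pics/s3_c270_180.png

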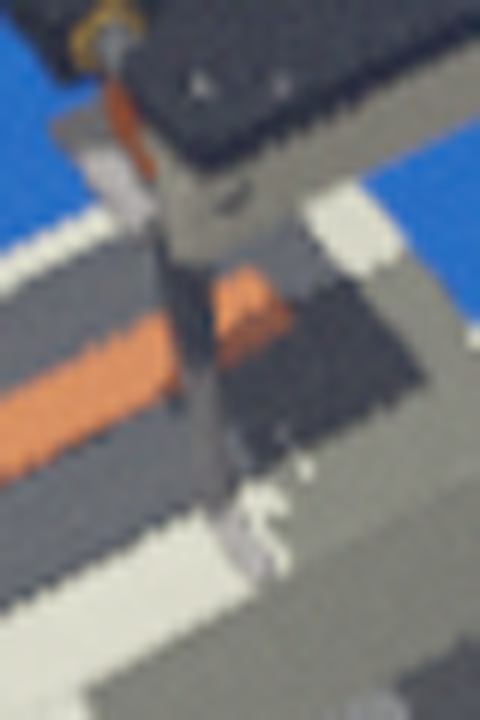

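Request:
{"op": "move_arm", "data": {
  "commands": [
    [0,0,0,2,0,0,0],
    [0,0,0,4.5,0,0,0],
    [0,0,0,7,0,0,0],
    [0,0,0,9.5,0,0,0],
    [0,0,0,11.5,0,0,0],
    [0,0,0,13,0,0,0],
    [0,0,0,13.5,0,0,0],
    [0,0,0,13.5,0,0,0]
  ]
}}

```text
clock: 9.3
tool_pos: [0.6401, 0.022, 0.1748]
orientation: [-180.0, 0.0, -177.9]
force: [-0.2, -0.3, -1.0]
opening: 0.0182
```

```bash
python3 - <<'E'
from mv import *
from h import *
o=obs()
s=snap('top','t4');crop('t4',280,120,350,210,7)
E
```

```text
{'clock': 9.3, 'joint_pos': [19.3981, 19.3744, -8.0559, 0.0104, -62.5631, -107.3486], 'tool_pos': [0.6401, 0.022, 0.1748], 'orientation': [-179.9932, 0.0091, -177.9457], 'force': [-0.1626, -0.3213, -0.9727], 'opening': 0.0182}
```

View pics/t4_c280_120.png

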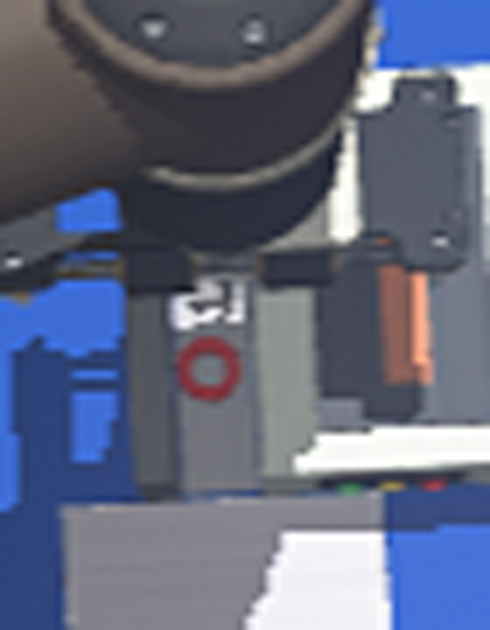

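Request:
{"op": "move_arm", "data": {
  "commands": [
    [0,0,0,0.1,0,0,0],
    [0,0,0,0.2,0,0,0],
    [0,0,0,0.3,0,0,0],
    [0,0,0,0.4,0,0,0],
    [0,0,0,0.4,0,0,0],
    [0,0,0,0.4,0,0,0],
    [0,0,0,0.4,0,0,0],
    [0,0,0,0.4,0,0,0]
  ]
}}

```text
clock: 10.35
tool_pos: [0.64, 0.022, 0.1706]
orientation: [180.0, 0.0, -178.0]
force: [-0.3, 0.5, -1.7]
opening: 0.0181
```

Request:
{"op": "move_arm", "data": {
  "commands": [
    [0,0,0,0.1,0,0,0],
    [0,0,0,0.2,0,0,0],
    [0,0,0,0.25,0,0,0],
    [0,0,0,0.25,0,0,0],
    [0,0,0,0.25,0,0,0],
    [0,0,0,0.25,0,0,0],
    [0,0,0,0.25,0,0,0],
    [0,0,0,0.25,0,0,0]
  ]
}}

```text
clock: 11.35
tool_pos: [0.64, 0.022, 0.1681]
orientation: [180.0, 0.0, -177.9]
force: [-0.4, 0.9, 0.9]
opening: 0.0175
```

```bash
python3 - <<'E'
from plant import sensors,cams
for i in range(4):
    cams.snapshot('top'); o=sensors.get_obs(); print(o['clock'],o['force'].round(2),o['tool_pos'].round(4))
E
```

```text
11.4 [0.53 0.15 0.28] [0.64   0.022  0.1681]
11.45 [-0.1  -0.52  0.75] [0.64   0.022  0.1681]
11.5 [-0.07  0.25  1.33] [0.64   0.022  0.1681]
11.55 [-0.13 -0.12  0.52] [0.64   0.022  0.1681]
```

Request:
{"op": "move_arm", "data": {
  "commands": [
    [0,0,0,-0.15,0,0,0],
    [0,0.8,0,-0.15,0,0,0],
    [0,1.6,0,-0.15,0,0,0],
    [0,2.6,0,-0.15,0,0,0],
    [0,3.6,0,-0.15,0,0,0],
    [0,4.6,0,-0.15,0,0,0],
    [0,5.6,0,-0.15,0,0,0],
    [0,6.5,0,-0.15,0,0,0]
  ]
}}

```text
clock: 12.55
tool_pos: [0.5743, 0.0197, 0.1697]
orientation: [180.0, 0.0, -177.9]
force: [0.9, -0.0, -1.2]
opening: 0.0179
```

```bash
python3 - <<'E'
from mv import *
from h import *
o=obs()
s=snap('top','t5');crop('t5',280,120,350,230,7)
s=snap('scene','s5');crop('s5',270,180,380,270,7)
E
```

```text
{'clock': 12.55, 'joint_pos': [21.4597, 13.6875, -16.8563, 0.0, -59.4468, -109.4061], 'tool_pos': [0.5743, 0.0197, 0.1697], 'orientation': [179.9969, 0.0088, -177.9464], 'force': [0.8575, -0.04, -1.163], 'opening': 0.0179}
```

View pics/t5_c280_120.png

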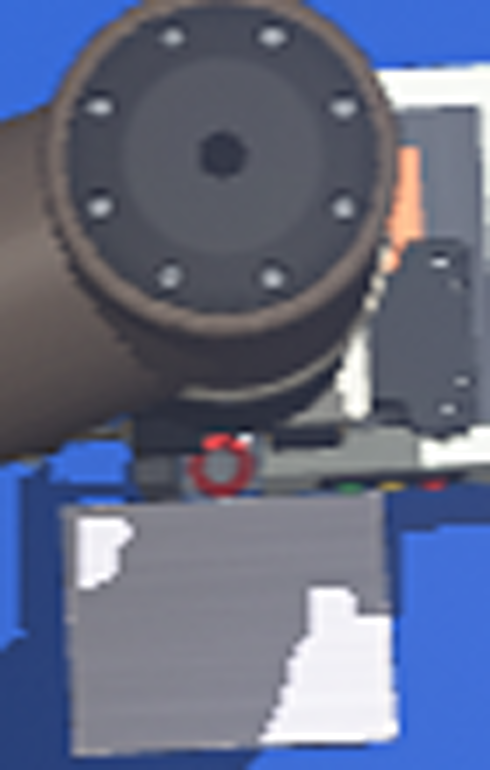

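View pics/s5_c270_180.png

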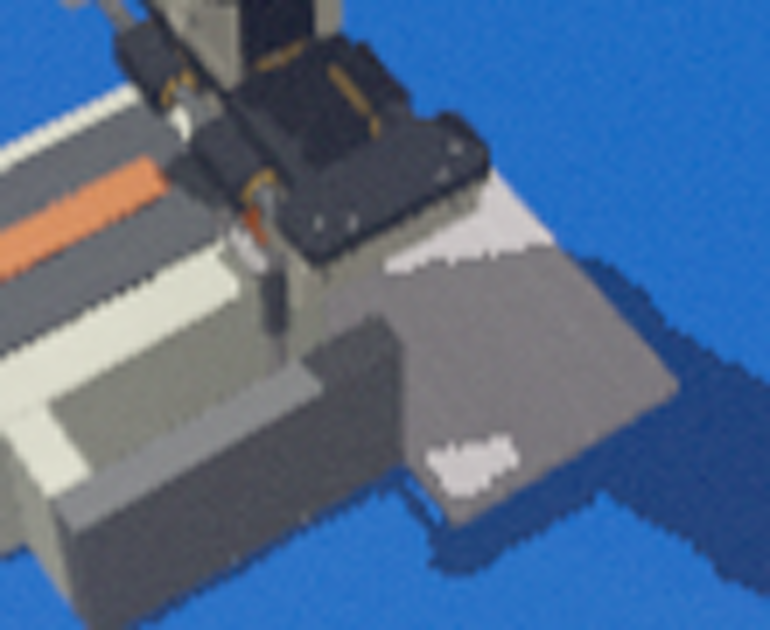

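Request:
{"op": "move_arm", "data": {
  "commands": [
    [0,1,0,0,0,0,0],
    [0,2,0,0,0,0,0],
    [0,3,0,0,0,0,0],
    [0,4.1,0,0,0,0,0],
    [0,5.3,0,0.05,0,0,0],
    [0,6.4,0,0.1,0,0,0],
    [0,7.4,0,0.1,0,0,0],
    [0,8.0,0,0.1,0,0,0]
  ]
}}

```text
clock: 13.65
tool_pos: [0.4943, 0.0168, 0.1686]
orientation: [180.0, 0.0, -177.9]
force: [-0.5, -0.3, -1.6]
opening: 0.0177
```

```bash
python3 - <<'E'
from mv import *
from h import *
o=obs()
s=snap('top','t6');crop('t6',270,130,360,240,6)
s=snap('scene','s6');crop('s6',270,180,380,270,7)
E
```

```text
{'clock': 13.65, 'joint_pos': [24.76, 6.2563, -26.3946, -0.0041, -57.3457, -112.6998], 'tool_pos': [0.4943, 0.0168, 0.1686], 'orientation': [179.9955, 0.0018, -177.942], 'force': [-0.5381, -0.3082, -1.5554], 'opening': 0.0177}
```

View pics/t6_c270_130.png

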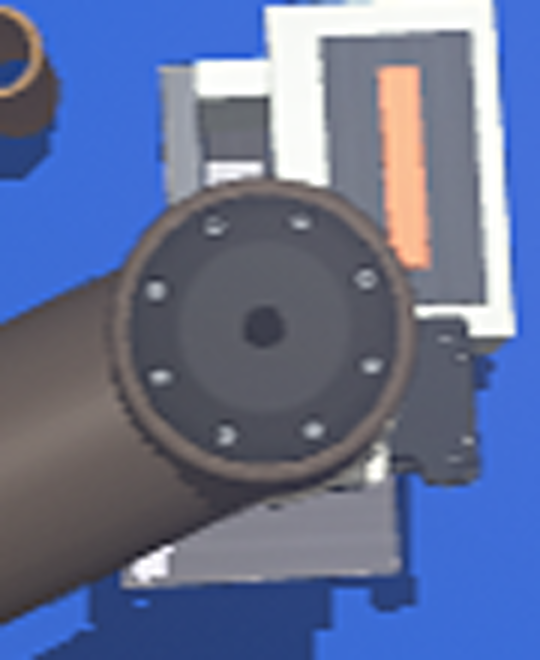

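View pics/s6_c270_180.png

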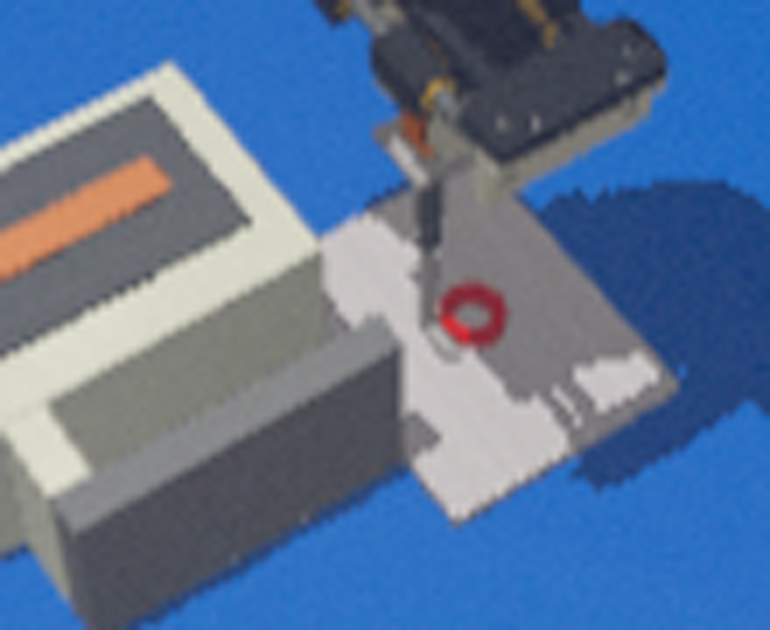

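```bash
python3 - <<'E'
from mv import *
a=(.4993,.0170,.350,-177.94)
print(rel((.4943,.0168,.1686,-177.94),a),rel((.4943,.0168,.1686,-177.94),(.4602,.3080,.350,-97.05)))
E
```

```text
(array([ -0.5 ,   0.  , -18.14]), array([0., 0., 0.])) (array([  2.36,  29.22, -18.14]), array([ 0.   ,  0.   , -1.412]))
```

Request:
{"op": "move_arm", "data": {
  "commands": [
    [0,-0.5,0,0,0,0,0],
    [0,-0.5,0,-3,0,0,0],
    [0,-0.5,0,-7.5,0,0,0],
    [0,-0.5,0,-12,0,0,0],
    [0,-0.5,0,-16,0,0,0],
    [0,-0.5,0,-18.2,0,0,0],
    [0,-0.5,0,-18.2,0,0,0],
    [0,-0.5,0,-18.2,0,0,0]
  ]
}}

```text
clock: 14.75
tool_pos: [0.4998, 0.017, 0.3492]
orientation: [-180.0, -0.1, -178.0]
force: [0.0, -0.4, -2.7]
opening: 0.0181
```

```bash
python3 - <<'E'
from mv import *
from h import *
o=obs()
p=list(o['tool_pos'])+[o['orientation'][2]]
print(rel(p,(.4600,.3078,.350,-97.05)))
s=snap('scene','s7');crop('s7',270,180,380,270,7)
E
```

```text
{'clock': 14.75, 'joint_pos': [24.4748, 0.4611, -8.6063, -0.0314, -81.0364, -112.4309], 'tool_pos': [0.4998, 0.017, 0.3492], 'orientation': [-179.9891, -0.1077, -177.961], 'force': [0.0089, -0.4102, -2.6682], 'opening': 0.0181}
(array([ 2.94, 29.2 , -0.08]), array([-0.   ,  0.   , -1.412]))
```

View pics/s7_c270_180.png

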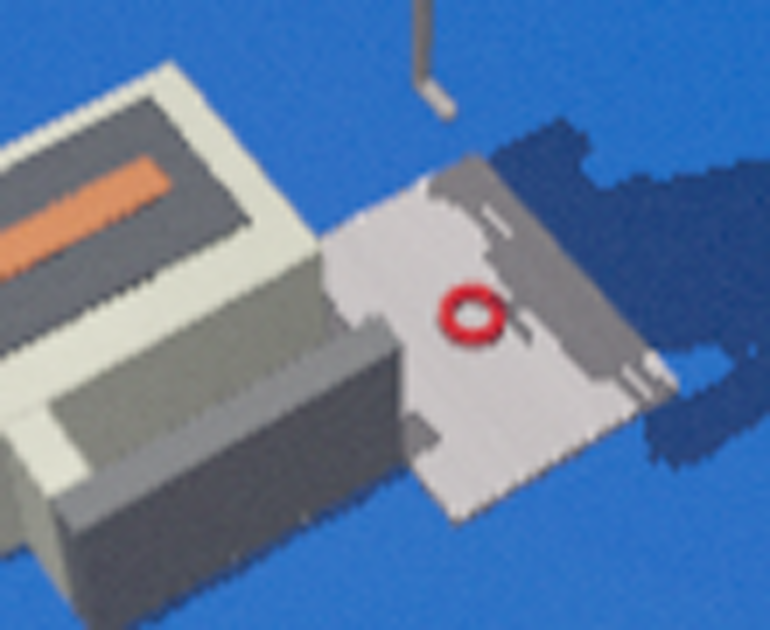

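Request:
{"op": "move_arm", "data": {
  "commands": [
    [0,0.3,3.6,0,0,0,-0.17],
    [0,0.7,7.4,0,0,0,-0.35],
    [0,1.1,11.5,0,0,0,-0.53],
    [0,1.5,15.5,0,0,0,-0.71],
    [0,1.9,19.5,0,0,0,-0.89],
    [0,2.3,23.5,0,0,0,-1.07],
    [0,2.7,27,0,0,0,-1.24],
    [0,2.94,29.2,0,0,0,-1.412]
  ]
}}

```text
clock: 15.8
tool_pos: [0.4596, 0.3091, 0.3488]
orientation: [179.9, -0.1, -96.7]
force: [0.5, -0.9, -1.3]
opening: 0.0179
```

Request:
{"op": "move_arm", "data": {
  "commands": [
    [0,0,0,0,0,0,0],
    [0,0,0,0,0,0,0],
    [0,0,0,0,0,0,0],
    [0,0,0,0,0,0,0],
    [0,0,0,0,0,0,0],
    [0,0,0,0,0,0,0],
    [0,0,0,0,0,0,0],
    [0,0,0,0,0,0,0]
  ]
}}

```text
clock: 16.8
tool_pos: [0.4602, 0.3078, 0.3506]
orientation: [-180.0, 0.0, -97.0]
force: [-0.5, -0.3, -1.7]
opening: 0.0181
```

```bash
python3 - <<'E'
from mv import *
from h import *
o=obs()
p=list(o['tool_pos'])+[o['orientation'][2]]
print(rel(p,(.4600,.3078,.1846,-97.05)))
s=snap('scene','s8');crop('s8',350,160,480,300,6)
E
```

```text
{'clock': 16.8, 'joint_pos': [54.0442, 5.8048, -2.7169, 0.0016, -81.4771, -61.093], 'tool_pos': [0.4602, 0.3078, 0.3506], 'orientation': [-179.998, 0.0004, -97.0485], 'force': [-0.4964, -0.308, -1.7353], 'opening': 0.0181}
(array([-0.  ,  0.02, 16.6 ]), array([-0., -0.,  0.]))
```

View pics/s8_c350_160.png

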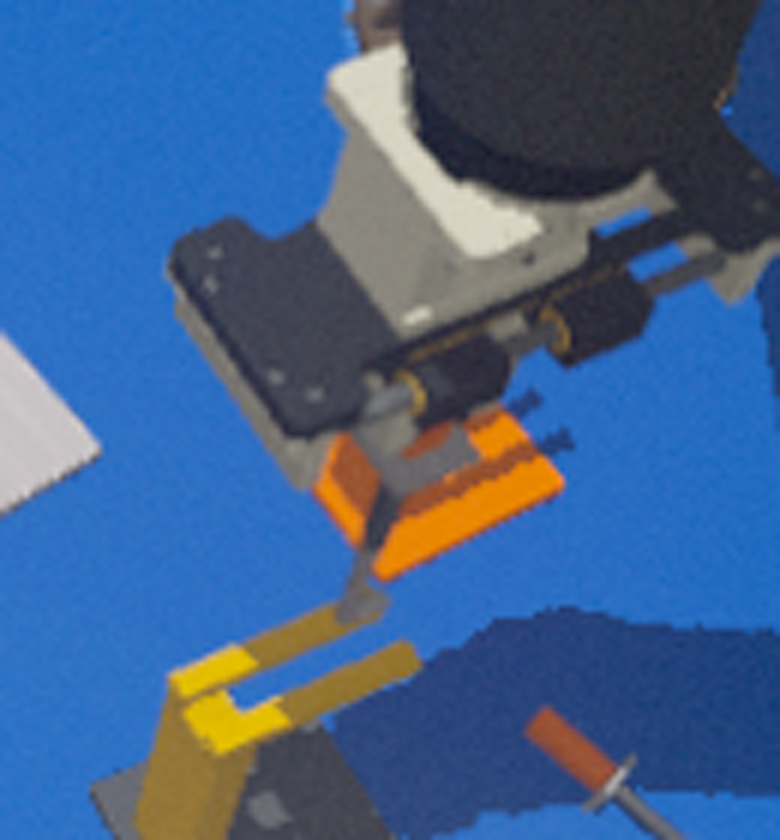

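Request:
{"op": "move_arm", "data": {
  "commands": [
    [0,0,0,2,0,0,0],
    [0,0,0,4.5,0,0,0],
    [0,0,0,7,0,0,0],
    [0,0,0,9.5,0,0,0],
    [0,0,0,12,0,0,0],
    [0,0,0,14.5,0,0,0],
    [0,0,0,15.8,0,0,0],
    [0,0,0,16.3,0,0,0]
  ]
}}

```text
clock: 17.85
tool_pos: [0.4602, 0.3077, 0.1872]
orientation: [180.0, -0.0, -97.0]
force: [-0.1, -0.7, -1.6]
opening: 0.0175
```

Request:
{"op": "move_arm", "data": {
  "commands": [
    [0,0,0,0.25,0,0,0],
    [0,0,0,0.25,0,0,0],
    [2.5,0,0,0.25,0,0,0],
    [3.5,0,0,0.25,0,0,0],
    [5,0,0,0.25,0,0,0],
    [6.5,0,0,0.25,0,0,0],
    [6.5,0,0,0.25,0,0,0],
    [6.5,0,0,0.25,0,0,0]
  ]
}}

```text
clock: 18.85
tool_pos: [0.4602, 0.3078, 0.1851]
orientation: [180.0, 0.0, -97.0]
force: [0.8, 0.4, 0.3]
opening: 0.0641
```

Request:
{"op": "move_arm", "data": {
  "commands": [
    [6.5,0,0,0,0,0,0],
    [6.5,0,0,-2,0,0,0],
    [6.5,0,0,-5,0,0,0],
    [6.5,0,0,-8,0,0,0],
    [6.5,0,0,-12,0,0,0],
    [6.5,0,0,-12,0,0,0],
    [6.5,0,0,-12,0,0,0],
    [6.5,0,0,-12,0,0,0]
  ]
}}

```text
clock: 19.85
tool_pos: [0.4598, 0.3074, 0.304]
orientation: [179.9, -0.1, -97.1]
force: [0.4, -0.4, -0.1]
opening: 0.065
```

```bash
python3 - <<'E'
from mv import *
from h import *
o=obs()
s=snap('scene','s9');crop('s9',350,160,480,300,6)
crop('s9',310,200,360,245,14)
E
```

```text
{'clock': 19.85, 'joint_pos': [54.0416, 6.704, -7.5586, -0.0158, -75.8392, -61.0902], 'tool_pos': [0.4598, 0.3074, 0.304], 'orientation': [179.9374, -0.0818, -97.0525], 'force': [0.3608, -0.424, -0.0869], 'opening': 0.065}
```

View pics/s9_c350_160.png

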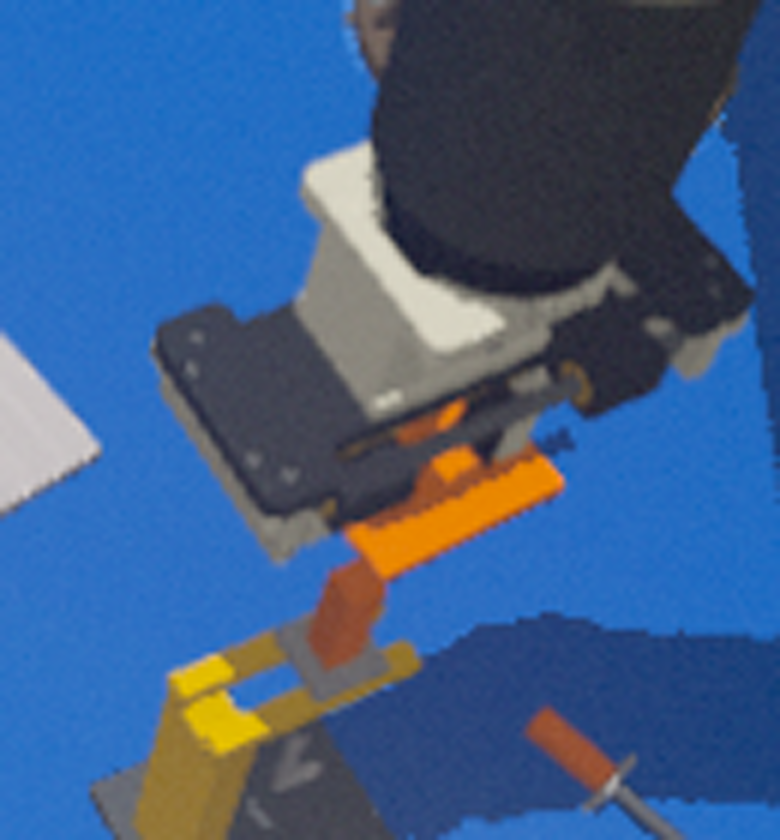

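View pics/s9_c310_200.png

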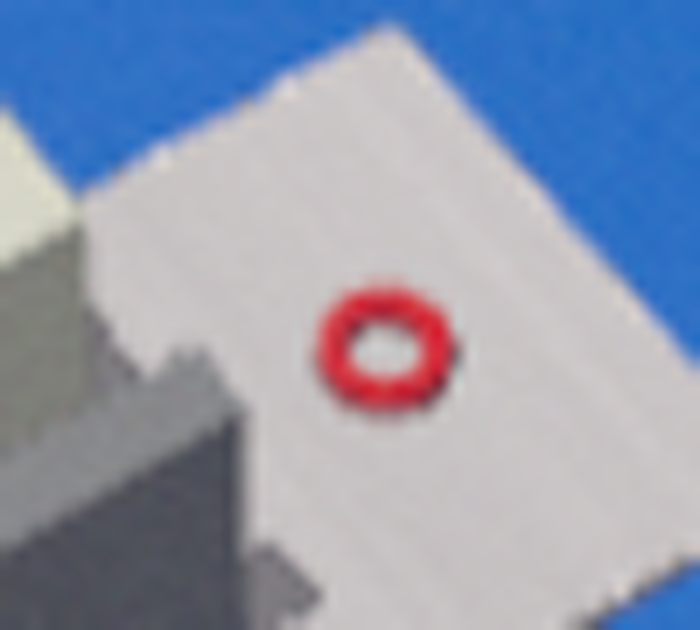

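```bash
python3 - <<'E'
from mv import *
from h import *
s=snap('top','t9');crop('t9',295,175,345,225,12)
S=load('s9')
print(atz(S,(310+386/14-.5,200+350.5/14-.5),.014))
def red(s,b):
    f=s['frame'].astype(int); m=(f[...,0]>110)&(f[...,1]<90)&(f[...,2]<90)
    ys,xs=np.nonzero(m); k=(xs>b[0])&(xs<b[2])&(ys>b[1])&(ys<b[3]); return xs[k].mean(),ys[k].mean(),k.sum()
a=red(s,(295,175,345,225));b=red(S,(320,215,350,235));print(a,b,atz(s,a[:2],.017),atz(S,b[:2],.016))
E
```

```text
[0.47380707 0.02403304 0.014     ]
(np.float64(313.5), np.float64(208.71428571428572), np.int64(14)) (np.float64(337.15909090909093), np.float64(224.5681818181818), np.int64(44)) [0.47595202 0.0193761  0.017     ] [0.47441081 0.02536609 0.016     ]
```

View pics/t9_c295_175.png

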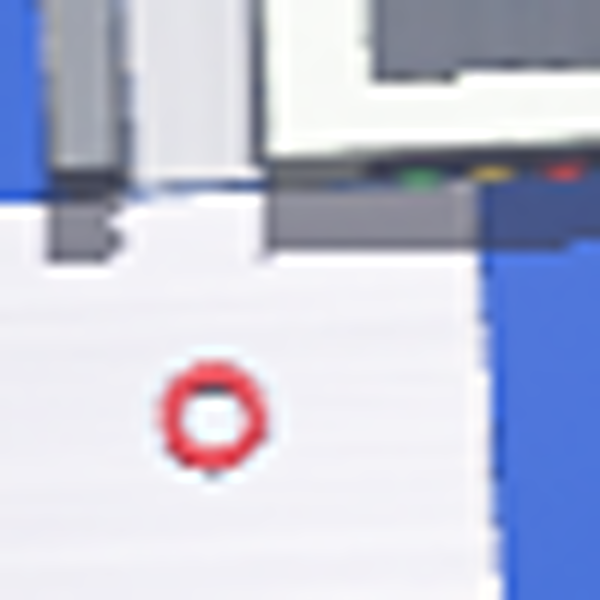

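```bash
python3 - <<'E'
from mv import *
from h import *
s=load('t9'); print(atz(s,(295+213/12-.5,175+418.5/12-.5),.017))
c=np.array([.474,.024]);m=np.array([.54,.0275]);a=np.radians(2.16)
d=c-m;print(np.cos(a)*d[0]+np.sin(a)*d[1],-np.sin(a)*d[0]+np.cos(a)*d[1])
p=(.4598,.3074,.304,-97.05)
for y in(-177.84,-267.84+360,-87.84):print(y,rel(p,(.474,.024,.12,y)))
E
```

```text
[0.47373671 0.02374894 0.017     ]
-0.06608502083362372 -0.0010099610980263797
-177.84 (array([27.95, -4.89, 18.4 ]), array([ 0.  , -0.  ,  1.41]))
92.16000000000003 (array([27.95, -4.89, 18.4 ]), array([ 0.   , -0.   ,  2.981]))
-87.84 (array([27.95, -4.89, 18.4 ]), array([ 0.   ,  0.   , -0.161]))
```

```bash
python3 - <<'E'
from h import *
s=load('t6'); x,y=.4943,.0168
for z in(.235,.3,.35):
  print(z,proj(s,[[x,y,z],[x+.039,y,z],[x-.039,y,z],[x,y-.0965,z],[x,y+.0965,z]]).round(1).tolist())
E
```

```text
0.235 [[313.9, 198.9], [313.7, 185.5], [314.2, 212.4], [347.3, 198.3], [280.4, 199.5]]
0.3 [[313.8, 197.2], [313.6, 182.9], [314.1, 211.6], [349.4, 196.6], [278.1, 197.8]]
0.35 [[313.8, 195.7], [313.5, 180.7], [314.0, 210.9], [351.2, 195.1], [276.1, 196.4]]
```

Request:
{"op": "move_arm", "data": {
  "commands": [
    [5.5,3,-0.5,0,0,0,0.17],
    [5.5,7,-1.2,0,0,0,0.35],
    [5.5,11,-1.9,0,0,0,0.53],
    [5.5,15,-2.6,0,0,0,0.71],
    [5.5,19,-3.3,4,0,0,0.89],
    [5.5,23,-4,8,0,0,1.07],
    [5.5,26.5,-4.6,12,0,0,1.24],
    [5.5,27.95,-4.89,16,0,0,1.41]
  ]
}}

```text
clock: 20.95
tool_pos: [0.474, 0.0226, 0.1437]
orientation: [-180.0, -0.0, -178.2]
force: [1.2, 0.4, 0.5]
opening: 0.0553
```

Request:
{"op": "move_arm", "data": {
  "commands": [
    [5.5,0,0,2,0,0,0],
    [5.5,0,0,4,0,0,0],
    [5.5,0,0,6,0,0,0],
    [5.5,0,0,7,0,0,0],
    [5.5,0,0,7,0,0,0],
    [5.5,0,0,7,0,0,0],
    [5.5,0,0,7,0,0,0],
    [5.5,0,0,7,0,0,0]
  ]
}}

```text
clock: 21.95
tool_pos: [0.4747, 0.0245, 0.0756]
orientation: [180.0, 0.1, -177.8]
force: [0.4, -0.1, -0.1]
opening: 0.0553
```

```bash
python3 - <<'E'
from mv import *
from h import *
o=obs()
p=list(o['tool_pos'])+[o['orientation'][2]]
print(rel(p,(.474,.024,.0115,-177.84)))
s=snap('scene','s10');crop('s10',270,150,380,250,7)
E
```

```text
{'clock': 21.95, 'joint_pos': [26.7539, 11.0053, -35.3981, 0.0016, -43.5388, -114.5872], 'tool_pos': [0.4747, 0.0245, 0.0756], 'orientation': [179.977, 0.0531, -177.8321], 'force': [0.3599, -0.1321, -0.1422], 'opening': 0.0553}
(array([ 0.07, -0.05,  6.41]), array([ 0., -0.,  0.]))
```

View pics/s10_c270_150.png

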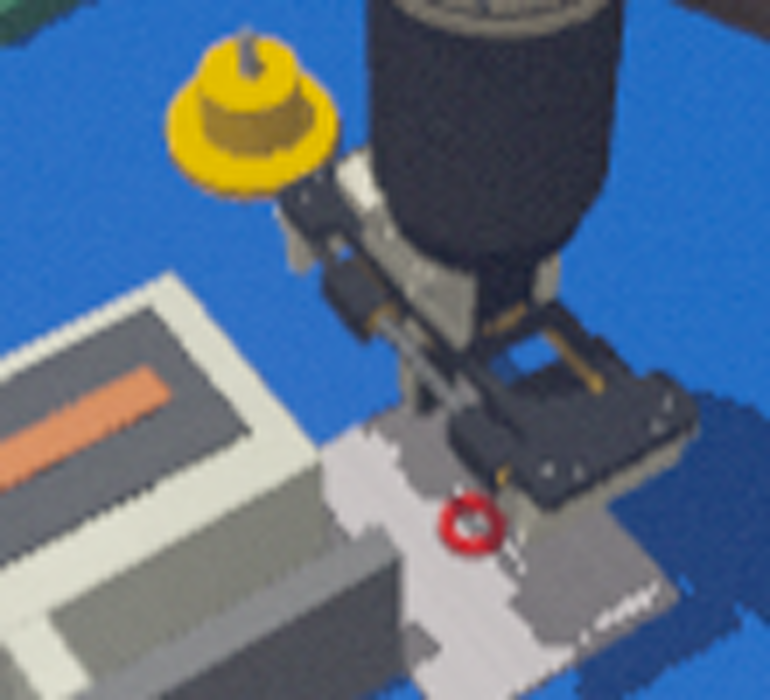

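Request:
{"op": "move_arm", "data": {
  "commands": [
    [5.5,0.06,-0.05,1.5,0,0,0],
    [5.5,0.06,-0.05,3,0,0,0],
    [5.5,0.06,-0.05,4.5,0,0,0],
    [5.5,0.06,-0.05,5.6,0,0,0],
    [5.5,0.06,-0.05,6.2,0,0,0],
    [5.5,0.06,-0.05,6.35,0,0,0],
    [5.5,0.06,-0.05,6.35,0,0,0],
    [5.5,0.06,-0.05,6.35,0,0,0]
  ]
}}

```text
clock: 23.0
tool_pos: [0.4741, 0.024, 0.0119]
orientation: [180.0, 0.0, -177.8]
force: [-0.7, -1.0, -0.7]
opening: 0.0548
```

Request:
{"op": "move_arm", "data": {
  "commands": [
    [4.5,0,0,0,0,0,0],
    [4,0,0,0,0,0,0],
    [3.6,0,0,0,0,0,0],
    [3.2,0,0,0,0,0,0],
    [2.8,0,0,0,0,0,0],
    [2,0,0,0,0,0,0],
    [1,0,0,0,0,0,0],
    [1,0,0,0,0,0,0]
  ]
}}

```text
clock: 24.0
tool_pos: [0.4739, 0.0239, 0.0116]
orientation: [180.0, 0.0, -177.8]
force: [0.2, 0.4, 0.5]
opening: 0.0305
```

```bash
python3 - <<'E'
from mv import *
from h import *
o=obs()
s=snap('scene','s11');crop('s11',290,180,370,250,9)
E
```

```text
{'clock': 24.0, 'joint_pos': [26.7266, 16.9362, -39.1421, -0.0019, -33.9196, -114.5603], 'tool_pos': [0.4739, 0.0239, 0.0116], 'orientation': [179.9982, 0.0014, -177.8353], 'force': [0.2394, 0.3631, 0.4654], 'opening': 0.0305}
```

View pics/s11_c290_180.png

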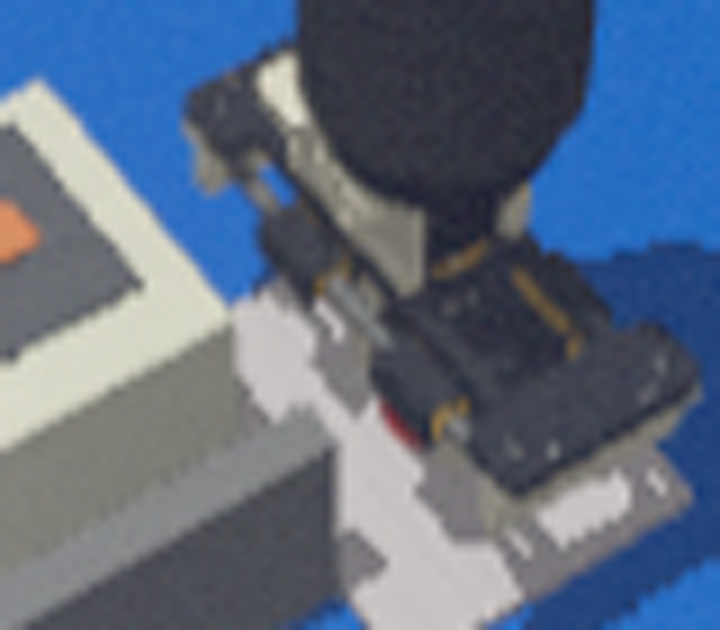

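```bash
cat > sp.py <<'E'
from h import *
from scipy.optimize import minimize
th=np.linspace(0,2*np.pi,90)
def cyl(x,y,r,z0,z1): return [[x+r*np.cos(a),y+r*np.sin(a),z] for a in th for z in(z0,z1)]
def mask(s,x,y,o,k=8):
    m=np.zeros((80*k,80*k),np.uint8)
    for c in((.045,0,.012),(.026,.012,.05)):
        p=proj(s,cyl(x,y,*c)); p=((p+.5-np.array(o))*k)
        cv2.fillConvexPoly(m,cv2.convexHull(p.astype(np.float32)).round().astype(np.int32),255)
    return m
for n,o in(('top0',(350,180)),('scene0',(265,125))):
    s=load(n); f=s['frame'][o[1]:o[1]+80,o[0]:o[0]+80].astype(int)
    w=((f[...,0]>f[...,2]+10)&(f[...,0]>90)).astype(np.uint8)
    cc,l,st,ce=cv2.connectedComponentsWithStats(w); i=1+np.argmax(st[1:,4]); w=(l==i)
    w=cv2.morphologyEx(w.astype(np.uint8),cv2.MORPH_CLOSE,np.ones((5,5)))
    W=cv2.GaussianBlur(w.astype(float),(0,0),.7)
    def cost(q):
        m=cv2.resize(mask(s,*q,o),(80,80),interpolation=cv2.INTER_AREA)/255.
        return ((cv2.GaussianBlur(m,(0,0),.7)-W)**2).sum()
    r=minimize(cost,[.4328,-.2475],method='Nelder-Mead',options=dict(initial_simplex=[[.4328,-.2475],[.437,-.2475],[.4328,-.243]],xatol=1e-4))
    print(n,w.sum(),r.x,r.fun)
E
python3 sp.py; python3 -c "
from mv import *
o=obs()"
```

```text
top0 527 [ 0.43276776 -0.24826645] 2.0279713482290354
scene0 431 [ 0.43215472 -0.24936611] 4.491024325609306
{'clock': 24.05, 'joint_pos': [26.7252, 16.9371, -39.1405, -0.0012, -33.9214, -114.5577], 'tool_pos': [0.4739, 0.0239, 0.0116], 'orientation': [179.999, 0.0005, -177.8336], 'force': [-0.0398, 0.8018, 0.5616], 'opening': 0.0303}
```

Request:
{"op": "move_arm", "data": {
  "commands": [
    [1,0,0,-1,0,0,0],
    [1,0,0,-2,0,0,0],
    [1,0,0,-4,0,0,0],
    [1,0,0,-7,0,0,0],
    [1,0,0,-10,0,0,0],
    [1,0,0,-12,0,0,0],
    [1,0,0,-12,0,0,0],
    [1,0,0,-12,0,0,0]
  ]
}}

```text
clock: 25.05
tool_pos: [0.4734, 0.0238, 0.1314]
orientation: [180.0, -0.0, -177.8]
force: [-0.2, -0.5, -0.9]
opening: 0.0302
```

```bash
python3 - <<'E'
from mv import *
from h import *
o=obs()
s=snap('scene','s12');crop('s12',290,150,380,230,8)
p=list(o['tool_pos'])+[o['orientation'][2]]
E
```

```text
{'clock': 25.05, 'joint_pos': [26.7251, 6.623, -31.6005, -0.0218, -51.7763, -114.5603], 'tool_pos': [0.4734, 0.0238, 0.1314], 'orientation': [179.9844, -0.007, -177.8487], 'force': [-0.2392, -0.4956, -0.9265], 'opening': 0.0302}
```

View pics/s12_c290_150.png

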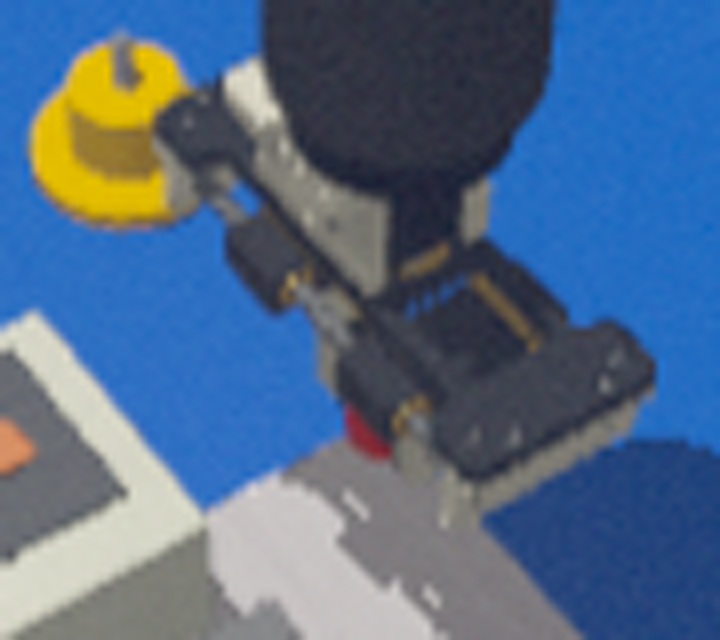

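```bash
python3 - <<'E'
from h import *
s=load('s12'); cx,cy,z=.4738,.0238,.1300
crop('s12',322,190,352,215,22)
im=cv2.imread('pics/s12_c322_190.png')
for dx,col in((0,(255,255,255)),(.005,(0,255,0)),(.010,(255,255,0))):
  for zz in(-.0015,.0085):
    P=[[cx+dx+.016*np.cos(a),cy+.016*np.sin(a),z+zz] for a in np.linspace(0,2*np.pi,60)]
    q=((proj(s,P)+.5-[322,190])*22).round().astype(np.int32); cv2.polylines(im,[q],True,col,1)
cv2.imwrite('pics/s12o.png',im)
E
```

```text
(no output)
```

View pics/s12o.png

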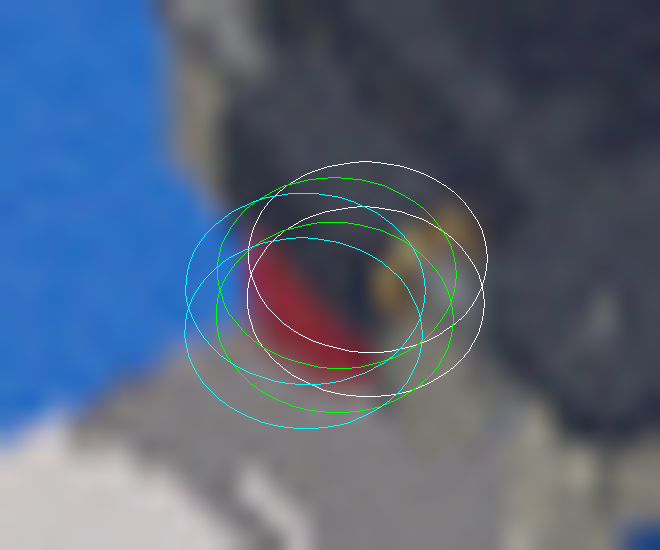

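```bash
python3 - <<'E'
from mv import *
print(rel((.4736,.0239,.1315,-177.84),(.4325,-.2487,.115,-177.84)))
E
```

```text
(array([  5.13, -27.09,   1.65]), array([0., 0., 0.]))
```

Request:
{"op": "move_arm", "data": {
  "commands": [
    [1,0.8,-4,0,0,0,0],
    [1,1.6,-8.5,0,0,0,0],
    [1,2.5,-13.5,0,0,0,0],
    [1,3.5,-18.5,0,0,0,0],
    [1,4.4,-23,0,0,0,0],
    [1,5,-26.2,0,0,0,0],
    [1,5.13,-27.09,0,0,0,0],
    [1,5.13,-27.09,0,0,0,0]
  ]
}}

```text
clock: 26.1
tool_pos: [0.4323, -0.2489, 0.1308]
orientation: [180.0, -0.1, -177.9]
force: [-0.4, 0.7, -0.7]
opening: 0.0304
```

Request:
{"op": "move_arm", "data": {
  "commands": [
    [1,0,0,1,0,0,0],
    [1,0,0,2,0,0,0],
    [1,0,0,2.5,0,0,0],
    [1,0,0,2.5,0,0,0],
    [1,0,0,2.5,0,0,0],
    [1,0,0,2.5,0,0,0],
    [1,0,0,2.5,0,0,0],
    [1,0,0,2.5,0,0,0]
  ]
}}

```text
clock: 27.1
tool_pos: [0.4329, -0.2489, 0.1067]
orientation: [-180.0, 0.0, -177.8]
force: [0.7, 0.2, 0.0]
opening: 0.0303
```

```bash
python3 - <<'E'
from mv import *
from h import *
o=obs()
p=list(o['tool_pos'])+[o['orientation'][2]]
print(rel(p,(.4325,-.2487,.0535,-177.84)))
s=snap('scene','s13');crop('s13',270,130,340,190,11)
s=snap('top','t13');crop('t13',360,180,430,240,10)
E
```

```text
{'clock': 27.1, 'joint_pos': [-7.3038, 10.7193, -30.4484, 0.0008, -48.8162, -80.5378], 'tool_pos': [0.4329, -0.2489, 0.1067], 'orientation': [-179.9967, 0.0159, -177.8411], 'force': [0.7027, 0.2316, 0.0012], 'opening': 0.0303}
(array([0.04, 0.02, 5.32]), array([ 0.,  0., -0.]))
```

View pics/s13_c270_130.png

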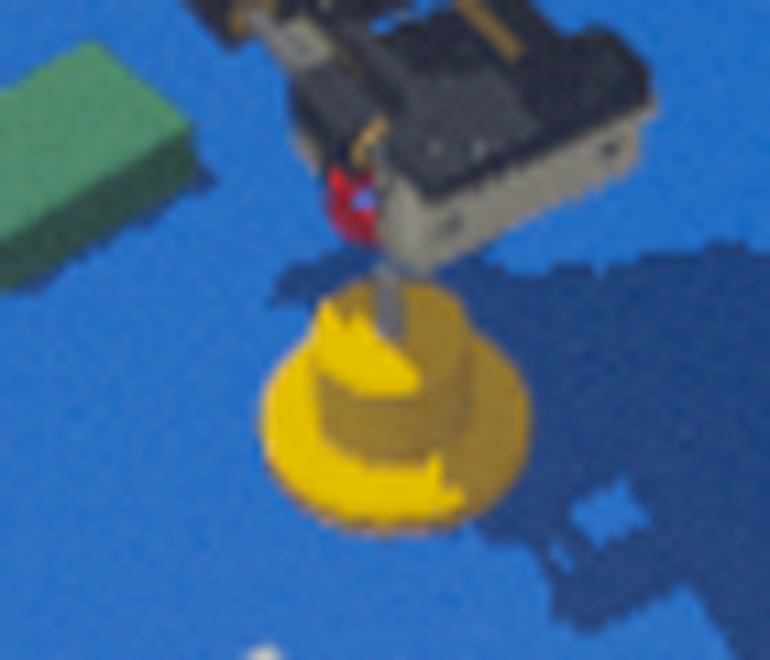

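```bash
python3 - <<'E'
from h import *
s=load('s13'); o=[270,130]
for x,y in((.4325,-.2487),(.4329,-.2489)):print(((proj(s,[[x,y,.05],[x,y,.08],[x,y,.115]])+.5-o)*11).round().tolist())
s=load('scene0');o=[290,150]
im=cv2.imread('pics/s13_c270_130.png')
s=load('s13')
for zz in(.1045,.1145):
  for r in(.009,.016):
    P=[[.4328+r*np.cos(a),-.2488+r*np.sin(a),zz] for a in np.linspace(0,2*np.pi,60)]
    cv2.polylines(im,[((proj(s,P)+.5-[270,130])*11).round().astype(np.int32)],True,(255,255,255),1)
for r,zz in((.045,.012),(.026,.05),(.005,.075)):
    P=[[.4325+r*np.cos(a),-.2487+r*np.sin(a),zz] for a in np.linspace(0,2*np.pi,60)]
    cv2.polylines(im,[((proj(s,P)+.5-[270,130])*11).round().astype(np.int32)],True,(0,255,0),1)
cv2.imwrite('pics/s13o.png',im)
E
```

```text
[[390.0, 330.0], [386.0, 264.0], [382.0, 185.0]]
[[389.0, 330.0], [385.0, 264.0], [380.0, 185.0]]
```

View pics/s13o.png

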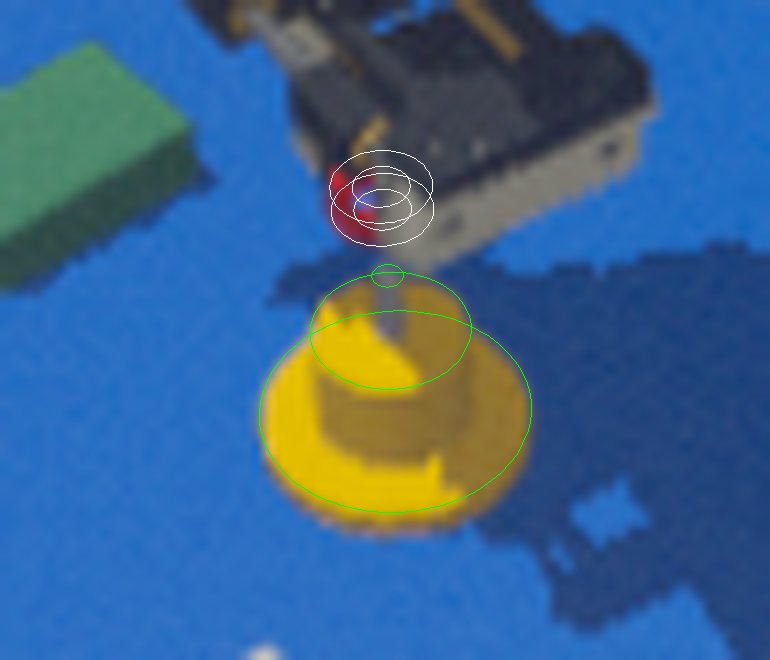

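View pics/t13_c360_180.png

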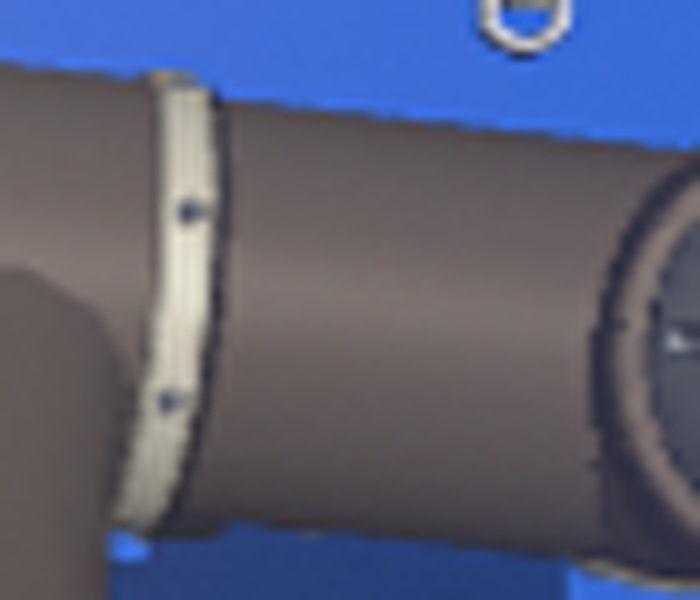

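Request:
{"op": "move_arm", "data": {
  "commands": [
    [1,0,0.1,0.5,0,0,0],
    [1,0,0.1,1,0,0,0],
    [1,0,0.1,1.6,0,0,0],
    [1,0,0.1,2.2,0,0,0],
    [1,0,0.1,2.8,0,0,0],
    [1,0,0.1,3.4,0,0,0],
    [1,0,0.1,3.5,0,0,0],
    [1,0,0.1,3.5,0,0,0]
  ]
}}

```text
clock: 28.2
tool_pos: [0.4328, -0.2478, 0.0715]
orientation: [-180.0, -0.0, -177.8]
force: [-0.8, -1.0, -0.3]
opening: 0.03
```

```bash
python3 - <<'E'
from mv import *
from h import *
o=obs()
p=list(o['tool_pos'])+[o['orientation'][2]]
s=snap('scene','s14');crop('s14',270,130,340,190,11)
E
```

```text
{'clock': 28.2, 'joint_pos': [-7.1734, 13.3971, -32.7757, 0.0038, -43.8326, -80.6593], 'tool_pos': [0.4328, -0.2478, 0.0715], 'orientation': [-179.9983, -0.0058, -177.8299], 'force': [-0.7973, -1.0378, -0.3429], 'opening': 0.03}
```

View pics/s14_c270_130.png

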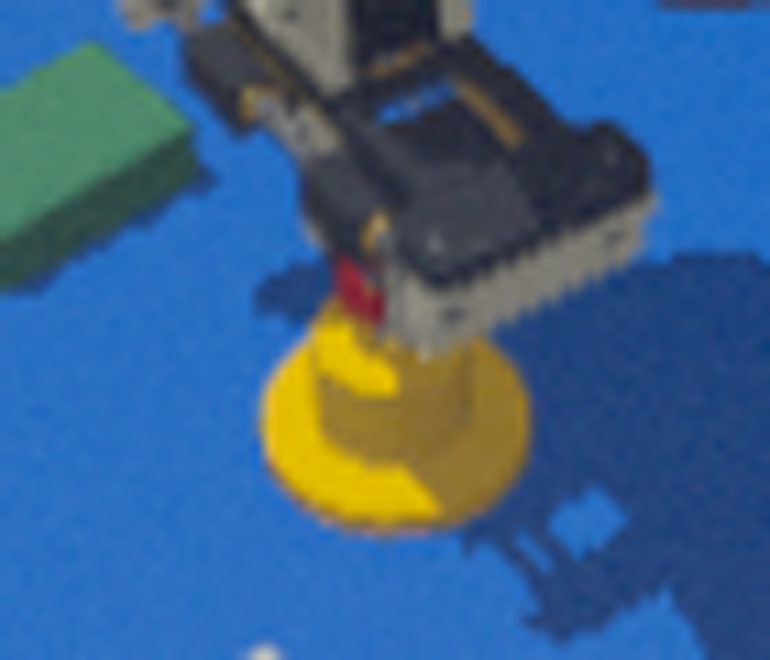

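Request:
{"op": "move_arm", "data": {
  "commands": [
    [1,0,0,0.4,0,0,0],
    [1,0,0,0.8,0,0,0],
    [1,0,0,1.2,0,0,0],
    [1,0,0,1.5,0,0,0],
    [1,0,0,1.7,0,0,0],
    [1,0,0,1.8,0,0,0],
    [1,0,0,1.8,0,0,0],
    [1,0,0,1.8,0,0,0]
  ]
}}

```text
clock: 29.25
tool_pos: [0.4329, -0.2478, 0.0537]
orientation: [-180.0, 0.0, -177.8]
force: [-0.4, -0.4, 0.0]
opening: 0.0304
```

Not touching yet; release about 1 mm above the shoulder, then lift.

Request:
{"op": "move_arm", "data": {
  "commands": [
    [1,0,0,0.06,0,0,0],
    [1,0,0,0.06,0,0,0],
    [3.4,0,0,0.06,0,0,0],
    [3.8,0,0,0.06,0,0,0],
    [4.2,0,0,0.06,0,0,0],
    [4.6,0,0,0.06,0,0,0],
    [5.0,0,0,0.06,0,0,0],
    [5.0,0,0,0.06,0,0,0]
  ]
}}

```text
clock: 30.25
tool_pos: [0.4328, -0.2478, 0.053]
orientation: [180.0, -0.0, -177.8]
force: [-0.4, -0.8, 0.9]
opening: 0.05
```

Request:
{"op": "move_arm", "data": {
  "commands": [
    [5,0,0,-1,0,0,0],
    [5,0,0,-3,0,0,0],
    [5,0,0,-6,0,0,0],
    [5,0,0,-10,0,0,0],
    [5,3,0,-15,0,0,0],
    [5,3,5,-19,0,0,0],
    [5,3,10,-20,0,0,0],
    [5,3,15,-20,0,0,0]
  ]
}}

```text
clock: 31.25
tool_pos: [0.3973, -0.0979, 0.2551]
orientation: [180.0, 0.2, -177.9]
force: [0.7, 0.0, -0.4]
opening: 0.0503
```

```bash
python3 - <<'E'
from mv import *
from h import *
o=obs()
s=snap('scene','s15');crop('s15',270,130,340,190,11)
s=snap('top','t15')
E
```

```text
{'clock': 31.25, 'joint_pos': [14.1306, -7.0913, -27.6383, 0.0148, -69.2227, -102.0253], 'tool_pos': [0.3973, -0.0979, 0.2551], 'orientation': [179.9656, 0.228, -177.8895], 'force': [0.7357, 0.0432, -0.3506], 'opening': 0.0503}
```

View pics/s15_c270_130.png

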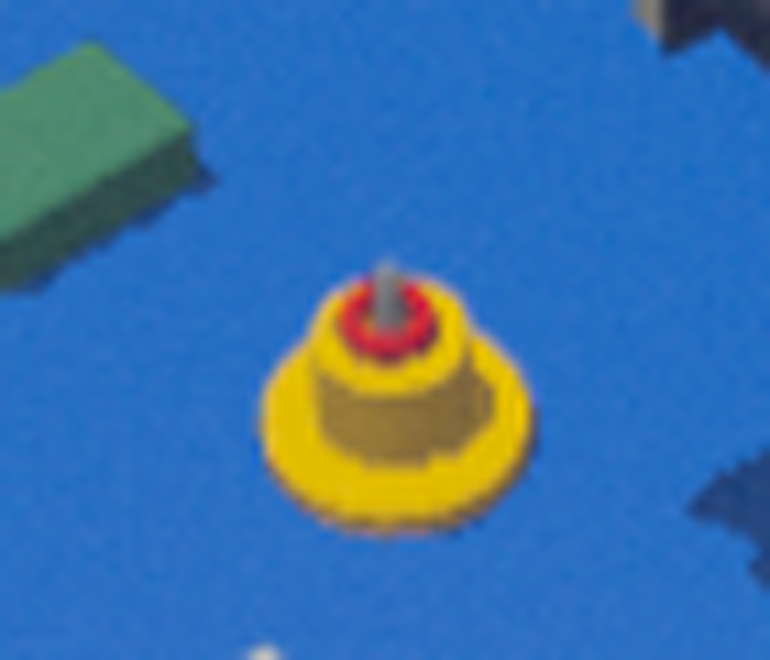

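View pics/s15.png

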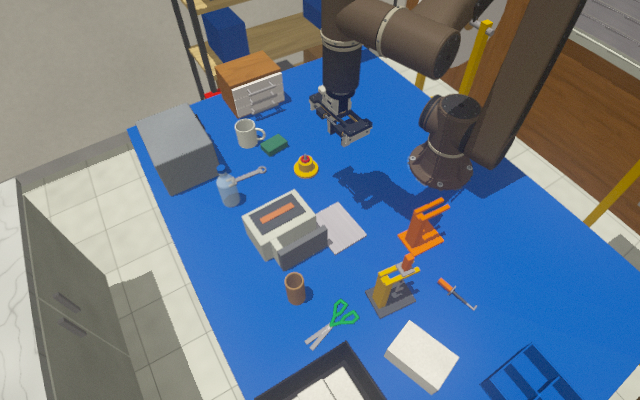

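View pics/t15.png

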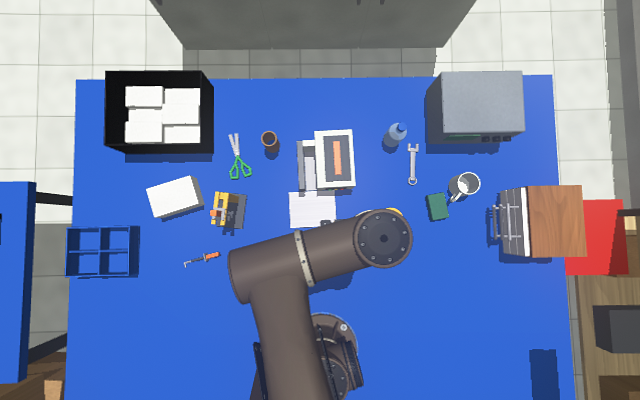

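Request:
{"op": "move_arm", "data": {
  "commands": [
    [5,0,0,0,0,0,0],
    [5,0,0,0,0,0,0],
    [5,0,0,0,0,0,0],
    [5,0,0,0,0,0,0],
    [5,0,0,0,0,0,0],
    [5,0,0,0,0,0,0],
    [5,0,0,0,0,0,0],
    [5,0,0,0,0,0,0]
  ]
}}

```text
clock: 32.35
tool_pos: [0.3972, -0.099, 0.253]
orientation: [180.0, 0.0, -177.8]
force: [0.4, -0.4, -0.2]
opening: 0.0501
```

```bash
python3 - <<'E'
from h import *
s=snap('scene','s16');a=load('scene0')['frame'].astype(int);b=s['frame'].astype(int)
print(np.abs(a[240:320,365:430]-b[240:320,365:430]).mean())
from plant import job
print(job.close_job())
E
```

```text
2.2889102564102566
the job is handed in; nothing more can be done
None
```

I took the rod off its hanger and lowered it behind the collar until its foot rested on the floor plate at about 2.7 N. I then raked the collar about 66 mm out onto the apron, hung the rod back, put the collar over the spindle's post, and handed the job in at about 32 s.

**Collar:** the last pictures show it lying flat on the shoulder around the post.

**Rod:** it hangs upright, and a final comparison with the first picture shows its patch essentially unchanged (mean difference 2.3 of 255).

**Bystanders:** by eye they have not moved in either view. The gripper is clear of everything.

**Disagreements:**
- The two cameras put the spindle 1–2 mm apart, so I used a value in between.
- The gripper read 30.3 mm on the 32 mm collar, but the overlay showed the collar centred in the jaws.
- The top view of the spindle was blocked at the end, so the collar's final check rests on the scene camera alone.

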